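Clamp a framed glass panel upright in the bench bar clamp

ROBOT

A 6-joint arm with a two-finger parallel gripper is mounted at the origin on the work surface. World frame = base frame: x ahead of the robot, y to its left, z up, the work surface at z = 0. Lengths are in m, angles in degrees, forces in N, time in s.
With the tool pointing down it reaches from about 0.25 to 0.725 m from the base axis. Payload 9.7 kg.
Tool frame: the origin (TCP) lies midway between the tips of the shut fingers; the grasp point (between the pads) lies 19 mm behind it; z points along the fingers, y is the direction in which the jaws open and shut (so a half turn about z gives the same grasp; the last joint's range is limited). The gripper opens to 85 mm and grips with 20 to 120 N. Pads are 22 mm wide; open, the fingers measure 114 mm over their backs; the gripper's body (76 mm by 85 mm) begins 54 mm behind the grasp point. The pads swing forward as they close: fully open they stand 13 mm farther back than shut.
Start: joints at [67.38, 4.979, 10.078, 95.1, 0, 90], TCP at [0.212, 0.508, 0.208] pointing down, gripper open.
Joint ranges: [-179.16, 179.16], [-48.56, 103.87], [-65.8, 70.77], [-126.05, 130.52], [-82.76, 87.17], [-180, 180]. Speed limits (degrees/s): [127.2, 127.2, 147.25, 180, 180, 180].

INTERFACE

Orientations are given as [roll, pitch, yaw] about the fixed x, y, z axes, in that order (R = Rz(yaw) Ry(pitch) Rx(roll)).
In Python, from workcell import bot, camera, recognise gives the robot as it stands. The module is installed in compiled form; this text tells all that it offers.
- The arm moves only by the tool apply_moves, never from a script. Its argument "targets" is one flat list of numbers, 7 for each row, row after row: the shift along the world's x, y, z in units of 30 mm (1.0 is 30 mm), then the turn, a rotation vector about the world's x, y, z in units of 6 degrees (1.0 is 6 degrees), then the opening, from 0 (shut) to 1 (fully open). A call has 1 to 5 rows; each row is the pose to reach, as a shift and turn from the pose commanded when the call began; what a row does not reach only later rows make up. A row lasts 1/10 s, in which the tool goes at most 50 mm and 8.59 degrees, less where a joint would pass 70% of its speed; a pose out of reach is approached as far as the arm can. A call with a gripper value outside its range is refused whole. The fingers move at their own pace and stop on an object; "newtons" is the grip in N (left out, the last holds). Time passes only in rows, so rows that repeat a pose let the fingers close. It gives the time, the measured TCP pose, the force and the opening at its end, in the units of the state.
- bot.get_obs(): the state, without advancing time (a new reading comes with each control period).
- camera(name): name is "scene" or "top" or "wrist"; returns a dict with "img" (384x512x3 uint8, red, green, blue), "intrinsics" (3x3 intrinsics, pixels), "origin" and "rotation" of the camera in the world. Camera axes: x right, y up, looking along -z (the intrinsics and any distortion apply to the point x, -y, -z); pixel columns grow to the right and rows downward; lengths in m; the calibration is good to about 2 mm. A picture is of the moment at which its call begins. There is no depth.
- bot.job_done(): hands the job in, once; it reports no verdict.
Trained networks look in the newest picture that a camera, given by its name, has taken for a name from the list of things; names that differ only in an ending like _2 or _b are one class to them, and where a whole thing is asked for, a point or a joint stands for the part that bears it (a point fixed in the world has none). Each returns a list of dicts, best first, with "conf" (0 to 1); they miss things now and then, are a little off and sometimes report something else, mostly with a low value. They report only what shows in the picture. A call takes as long as a camera call. They do not tell look-alikes from the thing itself.
- recognise(query, camera): "box" ([left, top, right, bottom] in pixels, round what is visible of it).
The state is a dict: "time": time; "q": joint angles; "qd": joint speeds; "joint_efforts": joint torques, N m; "ee_pos": TCP position; "tcp_rot": TCP orientation; "wrist_force": force on the tool from outside, world axes, zero at the start; "torque": the same for the moment, N m; "opening": finger opening in m.
Only numpy, scipy, OpenCV 4.12 (cv2) and the standard library are available. Lean on these libraries where they do the work, as an engineer would, in place of code of your own. Each camera call takes 0.05 s, during which the arm holds its last target.

TASK

Stand the small framed glass panel upright on its long thin edge on the bench clamp's bed, between the fixed jaw and the sprung pad, and let go of it. Then pump the trigger lever until the pad meets the panel and is pressed in about half-way on its springs, never nearly to its stop, and finish while still holding the trigger there so that the panel stays squeezed. Move the jaw only by the trigger and leave the other things on the table where they are.

Things in the scene. Friction and masses are not known exactly. Their poses are not given: they have to be found in the camera images.
- panel_center (a point): Centre of the loose wood-framed leaded glass panel, 16 mm thick (own x), 120 long (own y), 100 high (own z), 0.25 kg, alike both ways round. Starts leaning in a rest, long edge down, top tilted 0.60 rad from upright towards the rest's -x (robot's right). Only its lower 55 mm lie on the rest's back board; the upper 45 mm are free on both sides to grip across the thickness.
- rest: Fixed wooden rest, origin at the middle of its underside below the panel's foot; z up, the panel leans towards its -x. Its base plate is 110 x 110 mm, 6 mm thick, from x -80 to +30 mm; it is at most 70 mm high.
- seat (a point): On the fixed bench clamp: top of its plywood bed (12 mm over the table, 90 wide), at the foot and middle of the fixed jaw's face. x = closing direction (moving to fixed jaw), y across, z up. Fixed jaw: 20 mm thick, 70 wide, 48 high over the bed; moving jaw and pad 60 wide, up to 58. The panel belongs just on the -x side of this point, faces square to x; the pad will slide it home.
- pad_face (a point): Centre of the sprung pad's pressing face (60 mm wide, 40 mm high, 24 mm above the bed), same axes as seat. The free gap to the fixed jaw is its x distance from the seat, 60 to 90 mm at the start.
- jaw (a joint): Travel of the moving jaw and its toothed bar towards the fixed jaw in m, 0 to 0.10, starts at 0 to 0.03. It stays where the trigger has brought it, but its brake holds only 4 N: with the pad pressed harder, it slips back and the pressure is lost as soon as the trigger is let go.
- pad (a joint): How far the pad is pressed in towards the moving jaw, in m: 0 free, 0.024 at its stop. Its springs push with 1 N per mm.
- trigger (a joint): Swing of the trigger lever in rad: 0 home (leaning 0.22 to the clamp's -x), 0.44 fully squeezed (0.22 to +x); a spring brings it home. Squeezing drives the jaw 54 mm per rad through a ratchet with 10 mm teeth (up to 10 mm lost at the start of a stroke, about 20 gained by a full one); swinging home leaves the jaw. Takes about 4 N at the tip, 8 to 10 with the pad half in.
- trigger_tip (a point): Middle of the upper end of the trigger lever, an upright paddle 15 mm thick (clamp's x), 32 wide, 75 high. Its pivot lies across the clamp (own y), 18 mm above the table, 172 mm from seat towards the clamp's -x; this point is 150 mm from it. Push it to the clamp's +x from its -x side, or pinch it from above.
- brush_pot: Bystander: bamboo pot with two brushes, 68 mm across, 192 mm high with the brushes, origin under its middle.
- sponge_tin: Bystander: open flat tin with a yellow sponge, 85 x 120 x 22 mm, origin under its middle.
- foil_box: Bystander: small open clear plastic box, 70 x 95 x 35 mm, origin under its middle.
There are look-alikes about, which are no part of the job. Leave any orange or turquoise look-alike of the part that bears panel_center alone.

How it is judged:
By the outcome, as a careful person would: the job done as asked, in the order asked, and still so for the second after the job is handed in, while the arm keeps its last pose, push and grip.
It also fails if it takes over 72 s, if anything falls off the work surface, if the arm or the gripper's body presses on something with over 40 N, if the wrist force passes 120 N, or if a joint passes its speed limit or range.

## Working session

There is one attempt and no reset: what is moved stays moved. The work goes in short steps, Python scripts to look and compute and a tool call to move; the robot and the scene stay as the last step left them, time stands still between calls to the robot, and variables do not carry over. Pictures are saved under pics/ and viewed, and the job is handed in when it is done.

Besides the shell and the picture viewer there is one more tool, called after "Request:" as name(argument=value, ...) on one line, values as JSON. apply_moves: Moves the arm, as the interface text tells. Its arguments: {"type":"object","properties":{"targets":{"type":"array"},"newtons":{"type":"number"}},"required":["targets"]}

```bash
mkdir -p pics; python3 - <<'E'
from workcell import bot,camera,recognise
import cv2,numpy as np,pickle
o=bot.get_obs();print({k:np.round(v,3) for k,v in o.items()})
for n in ["scene","top","wrist"]:
    c=camera(n);pickle.dump(c,open(f"pics/{n}0.pkl","wb"))
    cv2.imwrite(f"pics/{n}0.png",cv2.resize(c["img"][:,:,::-1],(800,600),interpolation=cv2.INTER_CUBIC))
    print(n,c["intrinsics"].tolist(),np.round(c["origin"],3),np.round(c["rotation"],3).tolist(),[k for k in c])
    for q in ["panel_center","rest","seat","pad_face","jaw","trigger_tip","brush_pot","sponge_tin","foil_box"]:
        try: print(q,[(np.round(d["box"]).tolist(),round(d["conf"],2)) for d in recognise(q,n)])
        except Exception as e: print(q,e)
E
```

```text
{'time': np.float64(0.0), 'q': array([ 6.7381e+01,  5.0130e+00,  1.0034e+01,  9.5100e+01, -1.0000e-03,
        9.0000e+01]), 'qd': array([ 0.01 , -0.007, -0.032, -0.011,  0.035, -0.003]), 'joint_efforts': array([ 1.0000e-03, -5.2039e+01,  4.6480e+01,  1.6000e-02,  0.0000e+00,
        0.0000e+00]), 'ee_pos': array([0.211, 0.507, 0.207]), 'tcp_rot': array([-1.79922e+02,  1.00000e-03,  1.57381e+02]), 'wrist_force': array([-0.139, -0.622,  0.522]), 'torque': array([0.005, 0.   , 0.038]), 'opening': np.float64(0.085)}
scene [[405.95977682607116, 0.0, 256.3109600239542], [0.0, 405.95977682607116, 190.82437420029942], [0.0, 0.0, 1.0]] [ 1.212 -0.692  0.986] [46.063, 0.278, 50.498] ['img', 'intrinsics', 'origin', 'rotation']
panel_center [([170.0, 188.0, 213.0, 218.0], 0.75), ([197.0, 210.0, 242.0, 251.0], 0.74), ([89.0, 218.0, 142.0, 254.0], 0.63)]
rest [([201.0, 218.0, 244.0, 265.0], 0.88)]
seat [([290.0, 141.0, 380.0, 214.0], 0.62)]
pad_face [([317.0, 178.0, 340.0, 195.0], 0.7)]
jaw [([320.0, 159.0, 375.0, 193.0], 0.75)]
trigger_tip [([349.0, 141.0, 364.0, 176.0], 0.79)]
brush_pot [([336.
[... 486 characters left out ...]
, 261.0], 0.7)]
rest [([280.0, 183.0, 308.0, 213.0], 0.7)]
seat [([138.0, 168.0, 220.0, 202.0], 0.96)]
pad_face [([179.0, 175.0, 195.0, 191.0], 0.43)]
jaw [([138.0, 177.0, 195.0, 192.0], 0.51)]
trigger_tip [([152.0, 172.0, 171.0, 186.0], 0.49)]
brush_pot [([202.0, 120.0, 223.0, 148.0], 0.8)]
sponge_tin [([277.0, 126.0, 312.0, 155.0], 0.81)]
foil_box [([321.0, 206.0, 350.0, 227.0], 0.64)]
wrist [[329.5271238528636, 0.0, 254.99770335128463], [0.0, 329.5271238528636, 192.04965136934385], [0.0, 0.0, 1.0]] [0.145 0.536 0.374] [-16.498, 0.049, 67.427] ['img', 'intrinsics', 'origin', 'rotation']
panel_center []
rest []
seat []
pad_face []
jaw []
trigger_tip []
brush_pot []
sponge_tin []
foil_box []
```

View pics/scene0.png

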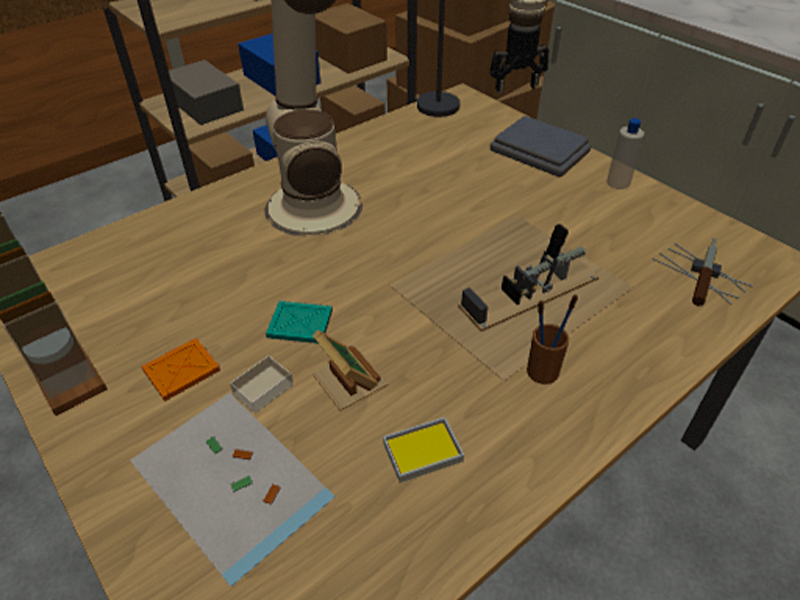

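View pics/top0.png

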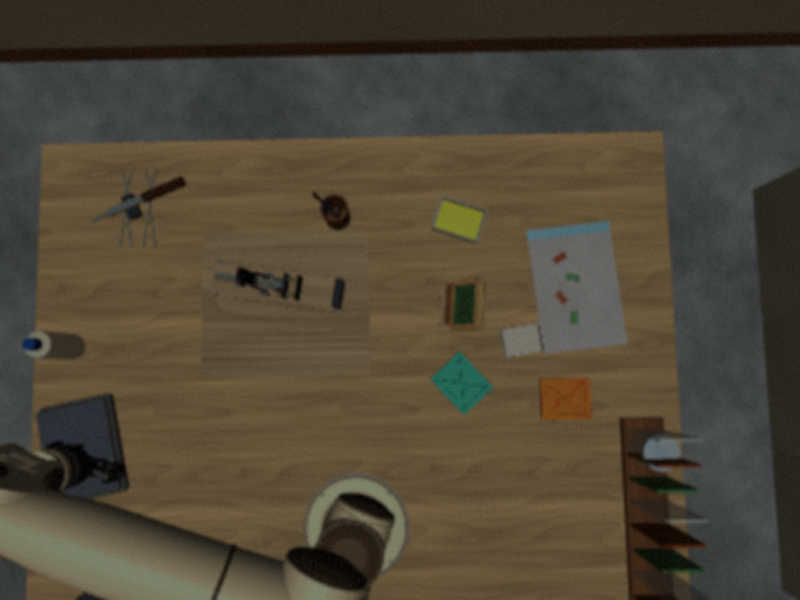

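View pics/wrist0.png

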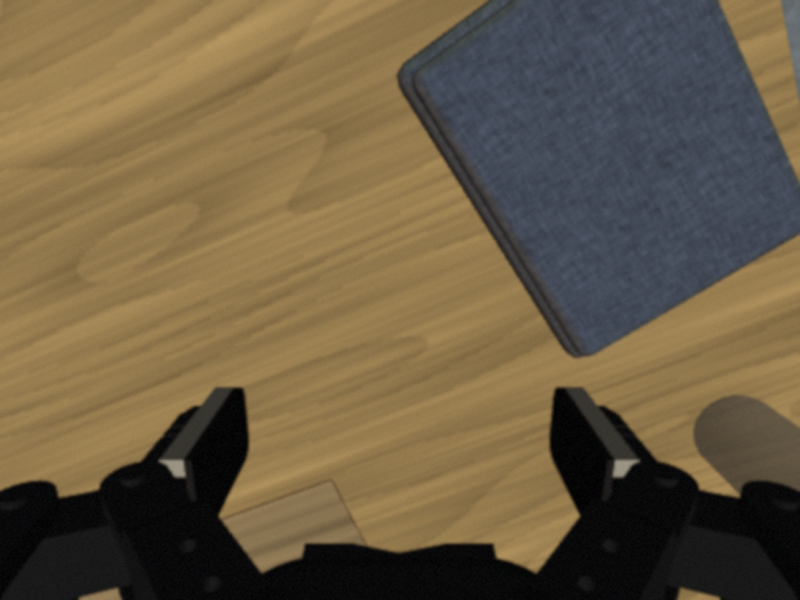

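The scene view shows the real panel (green glass) in the rest at about (345,365). The clamp has its fixed jaw at (473,305) and its trigger at (557,240). The orange and turquoise look-alikes lie flat. Next I'll localise these points.

```bash
cat > h.py <<'E'
import numpy as np,cv2,pickle
from scipy.spatial.transform import Rotation as R
from scipy.optimize import least_squares
def Rc(c): 
    r=np.array(c["rotation"]); return R.from_euler('xyz',r,degrees=True).as_matrix() if r.ndim==1 else r
def proj(c,P):
    P=np.atleast_2d(P); p=(P-c["origin"])@Rc(c); p=p*[1,-1,-1]
    u=p@np.array(c["intrinsics"]).T; return u[:,:2]/u[:,2:]
def ray(c,uv):
    K=np.array(c["intrinsics"]); d=np.linalg.solve(K,[uv[0],uv[1],1.])*[1,-1,-1]; return Rc(c)@d
def onz(c,uv,z):
    d=ray(c,uv); o=np.array(c["origin"]); return o+d*(z-o[2])/d[2]
def crop(c,box,name,w=800,h=600):
    l,t,r,b=box; im=c["img"][t:b,l:r,::-1]; s=min(w/(r-l),h/(b-t))
    im=cv2.resize(im,None,fx=s,fy=s,interpolation=cv2.INTER_CUBIC); cv2.imwrite(name,im); print("scale",s)
def save(c,name):
    cv2.imwrite(name,cv2.resize(c["img"][:,:,::-1],(800,600),interpolation=cv2.INTER_CUBIC))
def tri(obs):
    A=np.zeros((3,3));b=np.zeros(3)
    for c,uv in obs:
        d=ray(c,uv);d/=np.linalg.norm(d);M=np.eye(3)-np.outer(d,d);A+=M;b+=M@np.array(c["origin"])
    return np.linalg.solve(A,b)
E
python3 - <<'E'
from h import *
s=pickle.load(open("pics/scene0.pkl","rb"));t=pickle.load(open("pics/top0.pkl","rb"))
f=.64
print("base check",onz(t,(357*f,530*f),0))
print("rest top",onz(t,(466*f,305*f),.0), "scene",onz(s,(350*f,382*f),0))
print("bed ends top", onz(t,(343*f,293*f),.06))
print("trig top", onz(t,(245*f,278*f),.16))
crop(s,(280,120,400,210),"pics/s_cl.png");crop(s,(190,195,260,265),"pics/s_pan.png");crop(t,(125,150,235,220),"pics/t_cl.png");crop(t,(270,165,330,225),"pics/t_pan.png")
E
```

```text
base check [-0.01111701 -0.00317297  0.        ]
rest top [ 0.53156031 -0.28388284  0.        ] scene [ 0.53902672 -0.27290858  0.        ]
bed ends top [0.56085787 0.01855344 0.06      ]
trig top [0.58741913 0.23077964 0.16      ]
scale 6.666666666666667
scale 8.571428571428571
scale 7.2727272727272725
scale 10.0
```

View pics/s_cl.png

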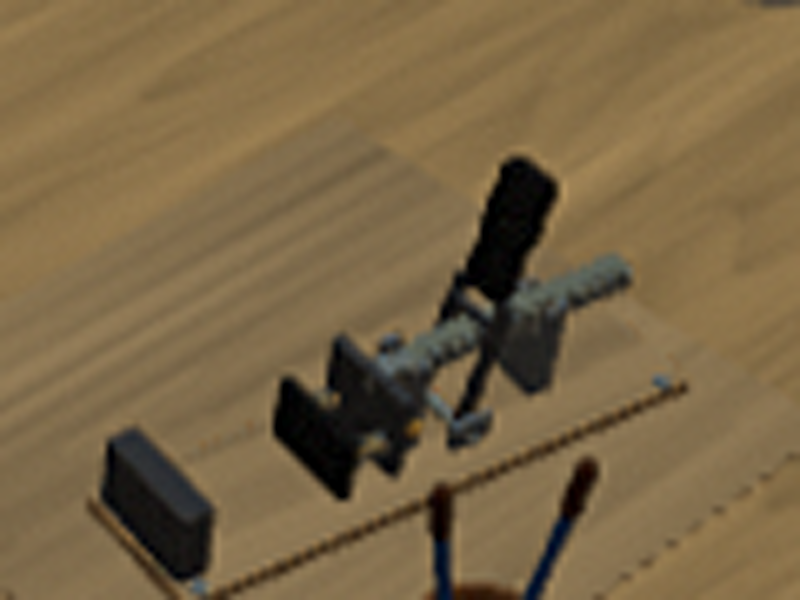

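View pics/s_pan.png

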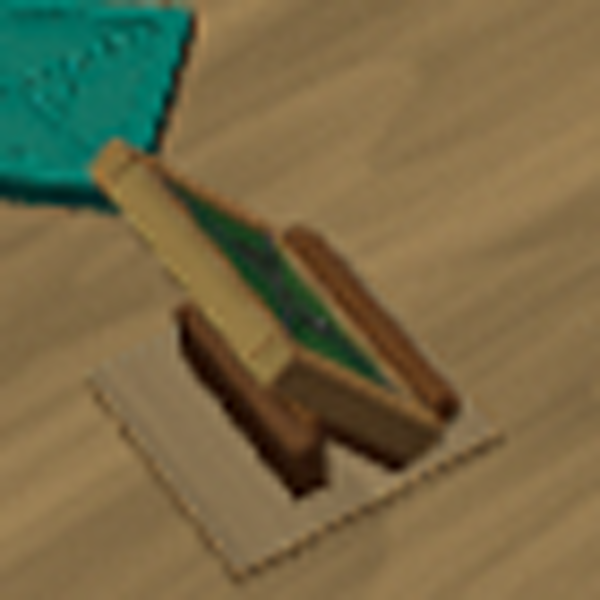

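View pics/t_cl.png

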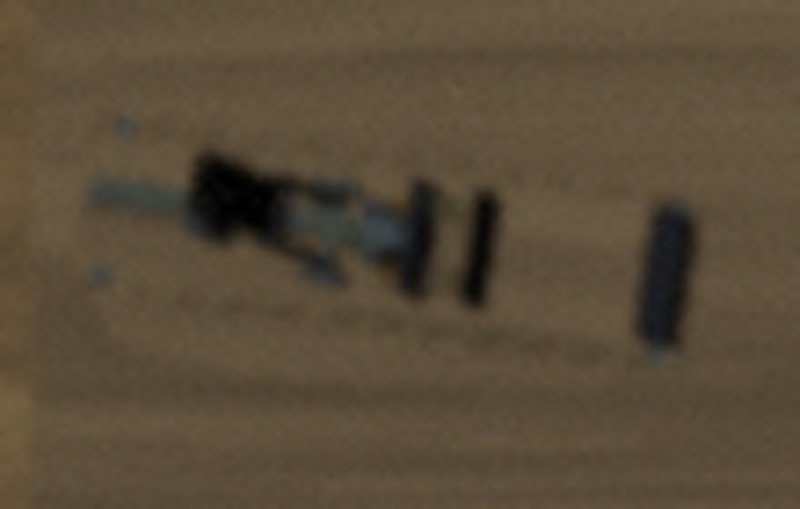

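View pics/t_pan.png

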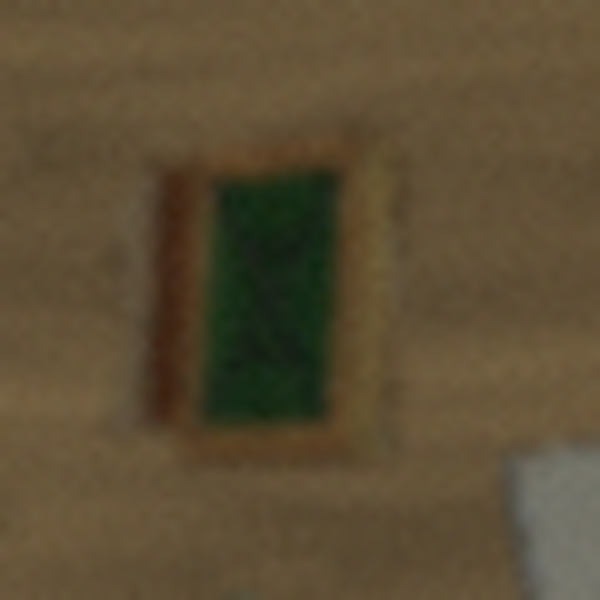

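Request:
apply_moves(targets=[5.5,-5.5,1.3,0,0,3.6,1,5.5,-5.5,1.3,0,0,3.6,1,5.5,-5.5,1.3,0,0,3.6,1,5.5,-5.5,1.3,0,0,3.6,1,5.5,-5.5,1.3,0,0,3.6,1])

```text
time: 2.0
ee_pos: [0.3778, 0.341, 0.2474]
tcp_rot: [180.0, 0.0, 179.0]
wrist_force: [-0.0, -0.2, 0.2]
opening: 0.0856
```

```bash
python3 - <<'E'
from workcell import bot
import numpy as np
o=bot.get_obs();print({k:np.round(v,3) for k,v in o.items()})
E
```

```text
{'time': np.float64(2.0), 'q': array([ 4.2073e+01,  3.5300e-01,  9.7250e+00,  9.9334e+01, -9.0000e-03,
        4.3090e+01]), 'qd': array([-48.595,   3.18 ,  11.022,   7.872,   0.109, -47.652]), 'joint_efforts': array([ 6.5630e+00, -4.8504e+01,  4.4381e+01,  2.1300e-01, -4.6000e-02,
        1.1540e+00]), 'ee_pos': array([0.378, 0.341, 0.247]), 'tcp_rot': array([1.79980e+02, 3.40000e-02, 1.78983e+02]), 'wrist_force': array([-0.015, -0.234,  0.246]), 'torque': array([ 0.045, -0.005,  0.016]), 'opening': np.float64(0.086)}
```

Request:
apply_moves(targets=[8,-7.7,0.3,0,0,0.2,1,8,-7.7,0.3,0,0,0.2,1,8,-7.7,0.3,0,0,0.2,1,8,-7.7,0.3,0,0,0.2,1,8,-7.7,0.3,0,0,0.2,1])

```text
time: 2.5
ee_pos: [0.5578, 0.1676, 0.2538]
tcp_rot: [180.0, 0.0, -179.8]
wrist_force: [0.5, 0.6, -0.6]
opening: 0.0857
```

Request:
apply_moves(targets=[2,-1.5,0,0,0,0,1,2,-1.5,0,0,0,0,1,2,-1.5,0,0,0,0,1])

```text
time: 2.8
ee_pos: [0.6187, 0.1218, 0.2518]
tcp_rot: [-180.0, -0.1, 180.0]
wrist_force: [0.4, -0.2, -0.2]
opening: 0.0855
```

```bash
python3 - <<'E'
from workcell import bot,camera
from h import *
c=camera("wrist");pickle.dump(c,open("pics/w1.pkl","wb"));save(c,"pics/w1.png")
o=bot.get_obs();print({k:np.round(o[k],3) for k in ["q","ee_pos","tcp_rot","time"]},c["origin"],c["rotation"])
E
```

```text
{'q': array([1.12760e+01, 1.82020e+01, 3.05400e+01, 1.02427e+02, 3.00000e-03,
       1.12320e+01]), 'ee_pos': array([0.617, 0.123, 0.252]), 'tcp_rot': array([-1.79986e+02, -8.80000e-02, -1.79956e+02]), 'time': np.float64(2.85)} [0.54664361 0.1222739  0.41849487] [-1.63896629e+01  7.27989482e-02  9.00266197e+01]
```

View pics/w1.png

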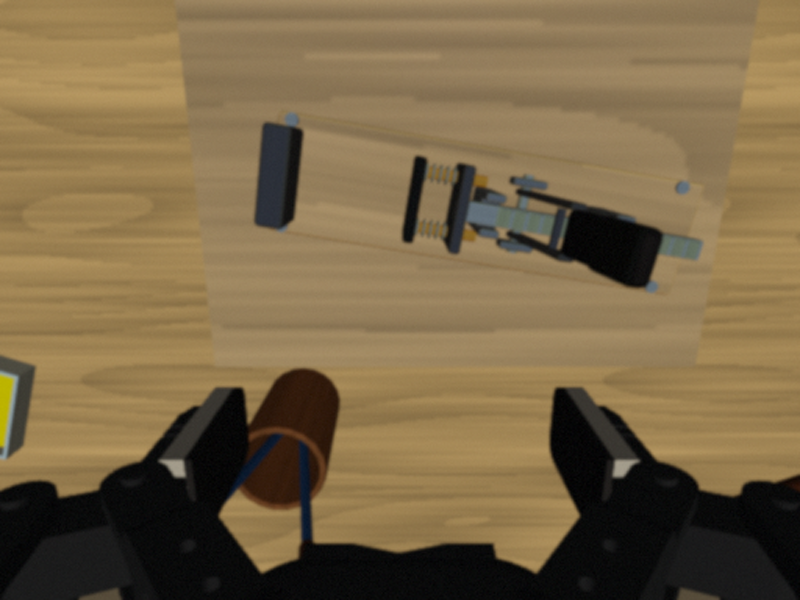

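The wrist view shows the clamp well: fixed jaw at (278,175), pad face at (412,200), trigger top at (620,247). I'll crop to get the corner pixels.

```bash
python3 - <<'E'
from h import *
c=pickle.load(open("pics/w1.pkl","rb"))
crop(c,(155,70,235,150),"pics/w1a.png",600,600);crop(c,(240,90,340,165),"pics/w1b.png");crop(c,(340,100,460,190),"pics/w1c.png")
E
```

```text
scale 7.5
scale 8.0
scale 6.666666666666667
```

View pics/w1a.png

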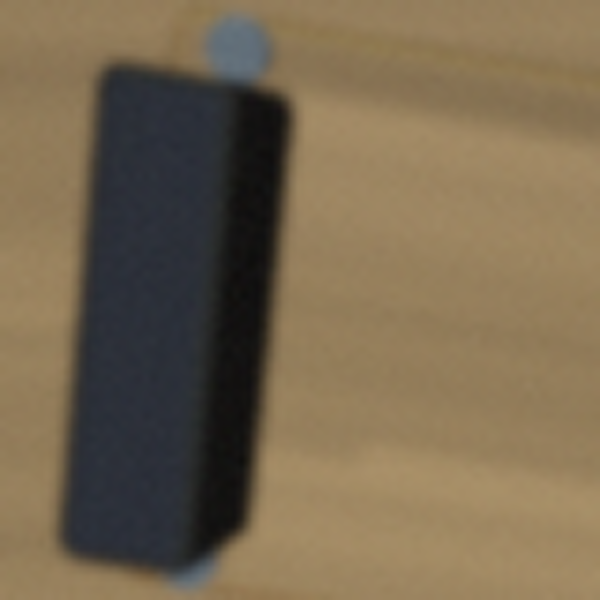

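View pics/w1b.png

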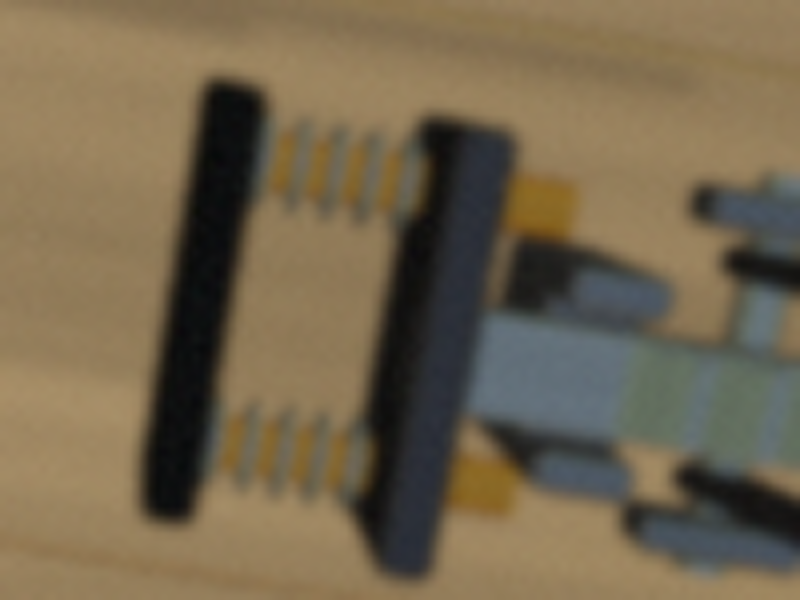

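View pics/w1c.png

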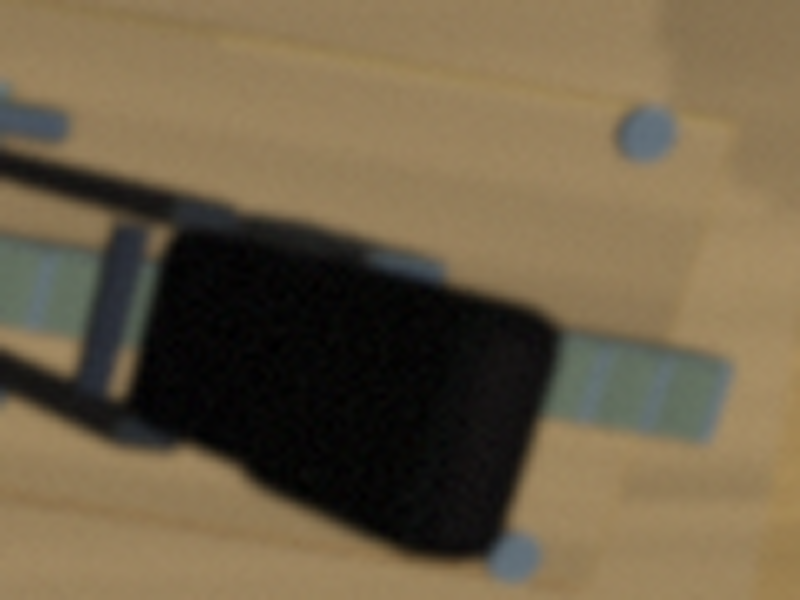

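```bash
cat >> h.py <<'E'
def clampT(p):
    a=p[2];ex=np.array([np.cos(a),np.sin(a),0]);ey=np.array([-np.sin(a),np.cos(a),0])
    return np.column_stack([ex,ey,[0,0,1]]),np.array([p[0],p[1],.012])
E
python3 - <<'E'
from h import *
c=pickle.load(open("pics/w1.pkl","rb"))
A=lambda u,v:(155+u/7.5,70+v/7.5); B=lambda u,v:(240+u/8,90+v/8); C=lambda u,v:(340+u/6.667,100+v/6.667)
M=np.array([(20,-35,48),(0,-35,48),(0,35,48),(20,35,48),(0,-35,0),(0,35,0)])/1000
U=np.array([A(97,60),A(238,80),A(190,573),A(57,555),A(295,95),A(248,530)])
def f(p):
    Rm,t=clampT(p); return (proj(c,M@Rm.T+t)-U).ravel()
r=least_squares(f,[.56,.03,-1.7],x_scale=[.1,.1,.1]);p=r.x
print("seat",p,np.degrees(p[2]),"res",np.round(r.fun,1))
Rm,t=clampT(p)
for uv in (B(203,78),B(143,520)):
    print("pad corner in clamp",(onz(c,uv,.012+.044)-t)@Rm)
Sx=np.sin(.22)*.15; tip=np.array([-.172-Sx,0,.006+.15*np.cos(.22)])
print("tip pred world",tip@Rm.T+t, "px crop", (proj(c,tip@Rm.T+t)-[340,100])*6.667)
print("bolts/paddle top corners",[(onz(c,C(*x),tip[2]+.012)-t)@Rm for x in((550,320),(490,550),(430,285),(400,540))])
print("pot",onz(c,(300*.64,410*.64),.0))
np.save("clamp.npy",p)
s=pickle.load(open("pics/scene0.pkl","rb"))
print("scene reproj",(proj(s,M@Rm.T+t)-[280,120])*6.667)
E
```

```text
seat [ 0.56666823  0.04588614 -1.73066527] -99.15981567779572 res [-0.5 -0.9  0.1 -0.3 -0.1  0.9 -0.7  0.3  0.6 -0.5  0.7  0.7]
pad corner in clamp [-0.08337299 -0.02897496  0.044     ]
pad corner in clamp [-0.08510174  0.03056846  0.044     ]
tip pred world [0.59925967 0.24800984 0.16438462] px crop [[504.46260029 434.17175908]]
bolts/paddle top corners [array([-0.20596293, -0.01384711,  0.15238462]), array([-0.20719033,  0.01387126,  0.15238462]), array([-0.19107994, -0.01554134,  0.15238462]), array([-0.19623479,  0.01439748,  0.15238462])]
pot [0.77341083 0.03284104 0.        ]
scene reproj [[ 99.63456736 435.04773381]
 [132.60358978 421.17915649]
 [214.90024831 505.38310533]
 [181.28665815 520.17759632]
 [126.11402294 489.51325268]
 [206.17109588 573.84785461]]
```

Request:
apply_moves(targets=[-0.3,-7.8,0,0,0,0,1,-0.3,-7.8,0,0,0,0,1,-0.3,-7.8,0,0,0,0,1,-0.3,-7.8,0,0,0,0,1,-0.3,-7.8,0,0,0,0,1])

```text
time: 3.35
ee_pos: [0.6067, -0.1113, 0.2541]
tcp_rot: [-180.0, 0.0, -179.8]
wrist_force: [0.3, 0.8, -0.1]
opening: 0.0855
```

Request:
apply_moves(targets=[-0.2,-5,-0.5,0,0,0,1,-0.2,-5,-0.5,0,0,0,1,-0.2,-5,-0.5,0,0,0,1,-0.2,-5,-0.5,0,0,0,1,-0.2,-5,-0.5,0,0,0,1])

```text
time: 3.85
ee_pos: [0.6011, -0.2597, 0.2384]
tcp_rot: [180.0, -0.0, -179.9]
wrist_force: [0.0, 0.1, -1.0]
opening: 0.085
```

```bash
python3 - <<'E'
from workcell import bot,camera
from h import *
c=camera("wrist");pickle.dump(c,open("pics/w2.pkl","wb"));save(c,"pics/w2.png")
o=bot.get_obs();print({k:np.round(o[k],3) for k in ["q","ee_pos","tcp_rot","time"]},c["origin"],c["rotation"])
E
```

```text
{'q': array([-2.32830e+01,  2.15230e+01,  3.32590e+01,  1.01733e+02,
        2.20000e-02, -2.34760e+01]), 'ee_pos': array([ 0.601, -0.259,  0.239]), 'tcp_rot': array([ 1.79981e+02,  1.10000e-02, -1.79807e+02]), 'time': np.float64(3.9)} [ 0.52890961 -0.25960942  0.40504233] [-1.64607153e+01 -6.27172950e-06  9.01540345e+01]
```

View pics/w2.png

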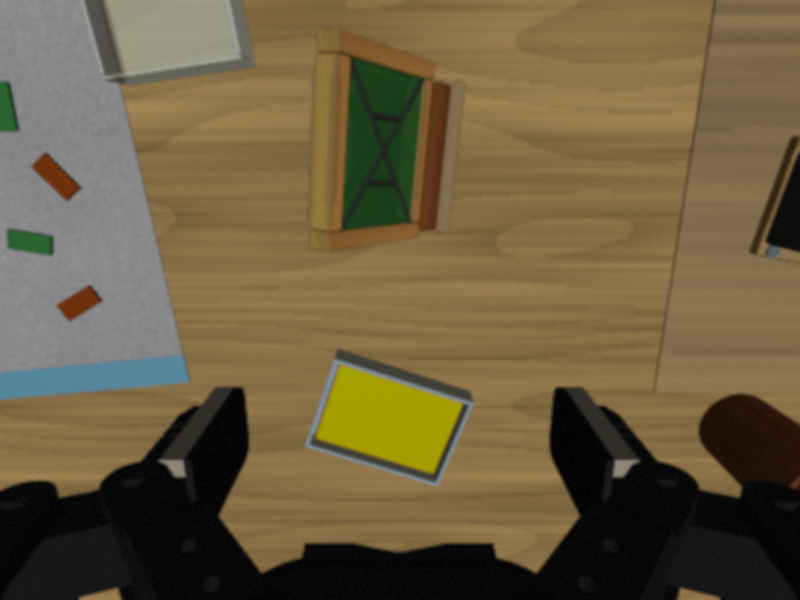

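```bash
python3 - <<'E'
from h import *
c=pickle.load(open("pics/w2.pkl","rb"))
crop(c,(185,10,305,165),"pics/w2a.png",600,775)
E
```

```text
scale 5.0
```

View pics/w2a.png

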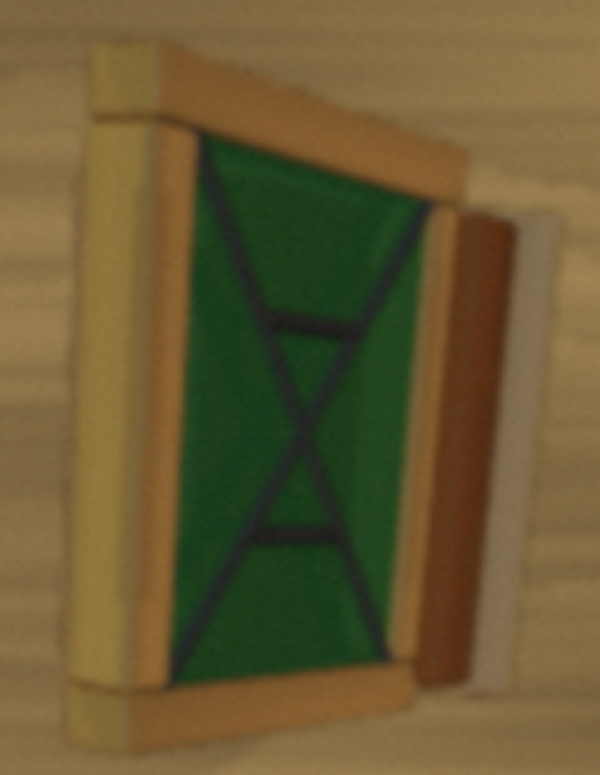

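```bash
cat >> h.py <<'E'
def panR(yaw,tilt): return (R.from_euler('z',yaw)*R.from_euler('y',-tilt)).as_matrix()
E
python3 - <<'E'
from h import *
c=pickle.load(open("pics/w2.pkl","rb"));s=pickle.load(open("pics/scene0.pkl","rb"))
A=lambda u,v:(185+u/5,10+v/5); S=lambda u,v:(190+u/8.571,195+v/8.571)
M=np.array([(-8,60,50),(-8,-60,50),(8,60,50),(8,-60,50),(8,60,-50),(8,-60,-50)])/1000
U=np.array([A(90,40),A(66,748),A(160,38),A(132,752),A(468,152),A(412,712)])
def f(p):
    return (proj(c,M@panR(p[3],p[4]).T+p[:3])-U).ravel()
for fix in (0,1):
    g=(lambda p:f(p)) if not fix else (lambda p:f([*p,.6]))
    r=least_squares(g,[.54,-.3,.055,1.57,.6][:5-fix]);p=r.x if not fix else np.r_[r.x,.6]
    print(np.round(p,4),np.degrees(p[3]),"res",np.round(r.fun,2))
    Rm=panR(p[3],p[4]); print("foot bottoms z",(M@Rm.T+p[:3])[:,2], "min foot", (np.array([-.008,0,-.05])@Rm.T+p[:3]))
    print("scene crop px",np.round((proj(s,M@Rm.T+p[:3])-[190,195])*8.571))
np.save("pan.npy",p)
E
```

```text
[ 0.5301 -0.2741  0.0604  1.49    0.59  ] 85.37279781027102 res [-0.05  0.47 -0.17 -0.88  0.58 -0.04 -0.51  1.32 -0.21 -0.46  0.34 -0.67]
foot bottoms z [0.09750486 0.09750486 0.10640631 0.10640631 0.02331084 0.02331084] min foot [ 0.53176945 -0.2529906   0.0144094 ]
scene crop px [[ 81. 167.]
 [261. 388.]
 [112. 134.]
 [294. 353.]
 [265. 225.]
 [443. 434.]]
[ 0.5301 -0.2739  0.06    1.49    0.6   ] 85.36845052391479 res [-0.16  0.63 -0.27 -1.06  0.29  0.08 -0.76  1.14  0.28 -0.41  0.79 -0.65]
foot bottoms z [0.09672719 0.09672719 0.10576147 0.10576147 0.02322791 0.02322791] min foot [ 0.53180725 -0.25237717  0.01419363]
scene crop px [[ 81. 169.]
 [260. 390.]
 [112. 135.]
 [293. 354.]
 [266. 224.]
 [445. 434.]]
```

```bash
python3 - <<'E'
from h import *
c=pickle.load(open("pics/w2.pkl","rb"));s=pickle.load(open("pics/scene0.pkl","rb"))
A=lambda u,v:(185+u/5,10+v/5); S=lambda u,v:(190+u/8.571,195+v/8.571)
M=np.array([(-8,60,50),(-8,-60,50),(8,60,50),(8,-60,50),(8,60,-50),(8,-60,-50)])/1000
U=np.array([A(90,40),A(66,748),A(160,38),A(132,752),A(468,152),A(412,712)])
Ms=M[[0,1,2,3,5]];Us=np.array([S(90,168),S(262,388),S(118,138),S(297,352),S(443,432)])
zf=lambda p:(np.array([-.008,0,-.05])@panR(p[3],.6).T+p[:3])[2]
for wt in (0,1):
    f=lambda p:np.r_[(proj(c,M@panR(p[3],.6).T+p[:3])-U).ravel(),(proj(s,Ms@panR(p[3],.6).T+p[:3])-Us).ravel(),wt*(zf(p)-.006)/.001]
    r=least_squares(f,[.54,-.3,.055,1.57]);p=r.x
    print(np.round(p,4),np.degrees(p[3]),zf(p),"res",np.round(r.fun,1))
E
```

```text
[ 0.5301 -0.2738  0.0602  1.4899] 85.36259466241859 0.014386675244494412 res [-0.1  0.6 -0.2 -1.   0.4  0.1 -0.7  1.2  0.4 -0.4  0.9 -0.6 -1.   0.1
 -0.2  0.2 -0.7 -0.4 -0.4  0.2  0.2  0.2  0. ]
[ 0.5297 -0.2741  0.0547  1.4907] 85.40875544429538 0.008947655698921336 res [ 0.5  1.6  0.4 -2.4  0.7  1.  -0.2 -0.3 -0.3 -0.   0.5 -1.7 -1.   1.3
 -0.2  1.4 -0.7  0.9 -0.5  1.4  0.1  1.3  2.9]
```

```bash
cat >> h.py <<'E'
def units(p1,R1,p0,R0):
    d=(np.array(p1)-p0)/.03; w=(R1*R0.inv()).as_rotvec(degrees=True)/6
    return np.round(d,2),np.round(w,2)
def cur():
    from workcell import bot
    o=bot.get_obs(); return o,np.array(o["ee_pos"]),R.from_euler('xyz',o["tcp_rot"],degrees=True)
E
python3 - <<'E'
from h import *
o,p0,R0=cur()
Rp=panR(np.radians(85.4),.6);n,u=Rp[:,0],Rp[:,2]
z=-u;y=n;x=np.cross(y,z);Rt=R.from_matrix(np.column_stack([x,y,z]))
c=np.array([.530,-.274,.058]);g=c+.032*u+.019*z
print("grasp tcp",g,Rt.as_euler('xyz',degrees=True))
for b in (.09,0):print(units(g+u*b,Rt,p0,R0),units(g+u*b,Rt,g+u*.09,Rt)[0])
E
```

```text
grasp tcp [ 0.52941131 -0.28131671  0.06872936] [145.62253229   0.         175.4       ]
(array([-2.54, -2.44, -3.2 ]), array([ 5.72, -0.22, -0.77])) [0. 0. 0.]
(array([-2.4 , -0.75, -5.67]), array([ 5.72, -0.22, -0.77])) [ 0.14  1.69 -2.48]
```

Request:
apply_moves(targets=[-2.5,-2.4,-2.5,5.72,-0.22,-0.77,0.65,-2.5,-2.4,-2.5,5.72,-0.22,-0.77,0.65,-2.5,-2.4,-2.5,5.72,-0.22,-0.77,0.65,-2.5,-2.4,-2.9,5.72,-0.22,-0.77,0.65,-2.54,-2.44,-3.2,5.72,-0.22,-0.77,0.65])

```text
time: 4.4
ee_pos: [0.5241, -0.3333, 0.1351]
tcp_rot: [145.0, -0.5, 175.2]
wrist_force: [0.2, -0.4, -1.5]
opening: 0.0555
```

```bash
python3 - <<'E'
from workcell import bot,camera
from h import *
for n in("wrist","scene"):
    c=camera(n);pickle.dump(c,open(f"pics/{n}3.pkl","wb"));
    if n=="wrist":save(c,"pics/w3.png")
    else: crop(c,(150,150,290,255),"pics/s3.png")
o,p0,R0=cur()
print(p0,o["tcp_rot"],o["opening"],o["time"],o["q"])
Rp=panR(np.radians(85.4),.6);n,u=Rp[:,0],Rp[:,2]
z=-u;y=n;x=np.cross(y,z);Rt=R.from_matrix(np.column_stack([x,y,z]))
c=np.array([.530,-.274,.058]);g=c+.032*u+.019*z
print(units(g,Rt,p0,R0))
E
```

```text
scale 5.714285714285714
[ 0.52543524 -0.33197072  0.1399645 ] [145.59203553  -0.21063943 175.46612548] 0.05572285087417715 4.5 [-44.61964416  38.21859084  38.24328542 113.95910699  25.49170028
 -45.51045576]
(array([ 0.13,  1.69, -2.37]), array([-0.01, -0.03, -0.01]))
```

View pics/w3.png

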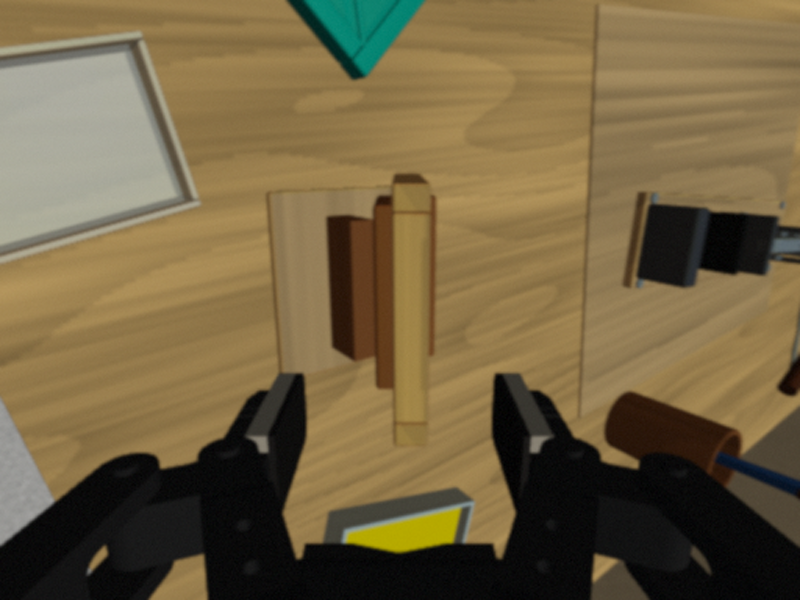

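View pics/s3.png

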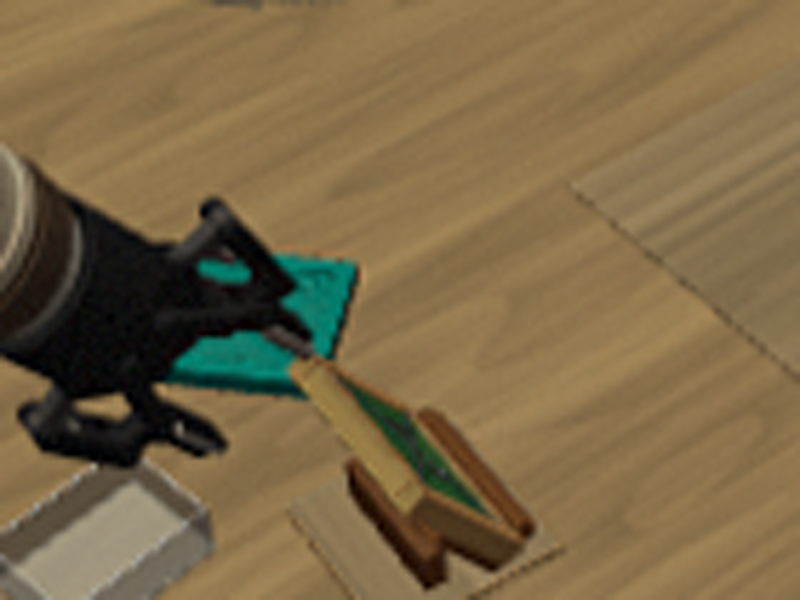

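Request:
apply_moves(targets=[0.1,0.9,-1.2,0,0,0,0.65,0.13,1.8,-2.35,0,0,0,0.65,0.13,1.8,-2.35,0,0,0,0.65,0.13,1.8,-2.35,0,0,0,0.65])

```text
time: 4.9
ee_pos: [0.5303, -0.2766, 0.0755]
tcp_rot: [145.9, 0.2, 175.7]
wrist_force: [0.1, -0.2, 0.6]
opening: 0.0558
```

```bash
python3 - <<'E'
from workcell import bot,camera
from h import *
c=camera("wrist");save(c,"pics/w4.png")
o,p0,R0=cur();print(p0,o["tcp_rot"],o["wrist_force"])
E
```

```text
[ 0.53090915 -0.27807438  0.07629173] [145.93723885   0.3000541  175.59164004] [ 0.33448819 -0.35744581  1.014995  ]
```

View pics/w4.png

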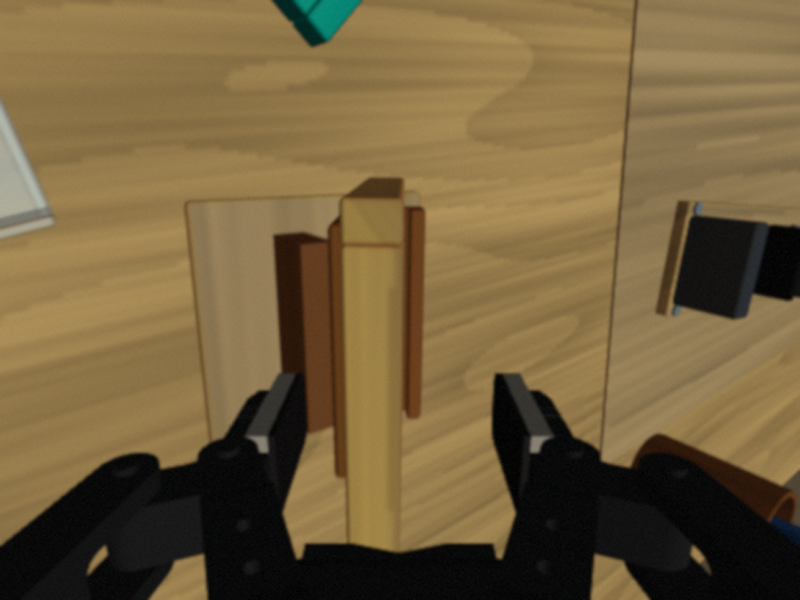

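The panel is about 7 mm left of the finger middle, so I'll correct back to the planned pose and then close.

Request:
apply_moves(targets=[0,-0.12,-0.2,0,0,0,0.65,0,-0.12,-0.2,0,0,0,0.65,0,-0.12,-0.2,0,0,0,0.3,0,-0.12,-0.2,0,0,0,0.1,0,-0.12,-0.2,0,0,0,0.1], newtons=40)

```text
time: 5.45
ee_pos: [0.5296, -0.2814, 0.0676]
tcp_rot: [145.5, 0.0, 175.3]
wrist_force: [0.6, 7.8, 1.1]
opening: 0.0151
```

Request:
apply_moves(targets=[0,0,0,0,0,0,0,0,0,0,0,0,0,0,0,0,0,0,0,0,0])

```text
time: 5.75
ee_pos: [0.5296, -0.2813, 0.0676]
tcp_rot: [145.5, 0.0, 175.4]
wrist_force: [-0.2, 6.1, 7.8]
opening: 0.0151
```

```bash
python3 - <<'E'
from workcell import bot,camera
from h import *
c=camera("wrist");save(c,"pics/w5.png")
o,p0,R0=cur();print(p0,o["tcp_rot"],o["wrist_force"],o["opening"])
E
```

```text
[ 0.52963476 -0.281355    0.06757595] [1.45524392e+02 4.31650743e-02 1.75384415e+02] [-0.81662626  5.19152063  7.99050192] 0.01515943532705602
```

View pics/w5.png

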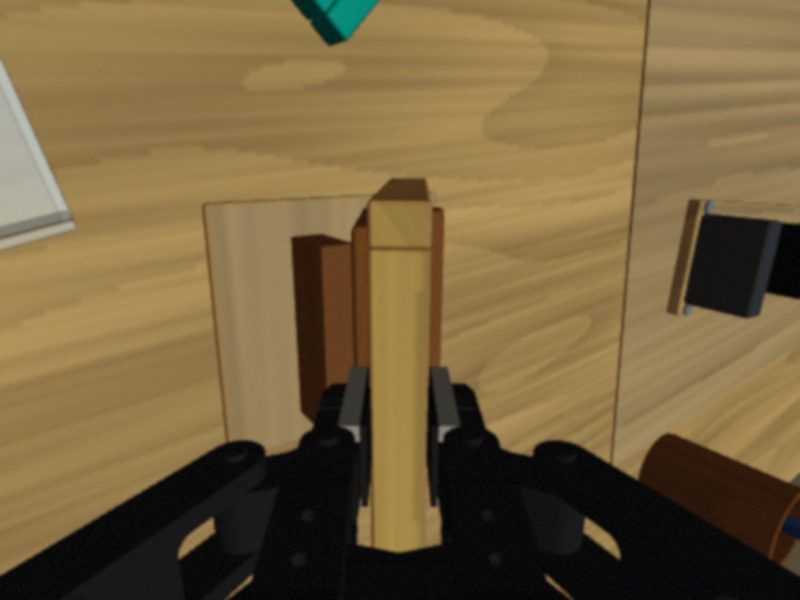

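Request:
apply_moves(targets=[-0.06,-0.75,1.1,0,0,0,0,-0.12,-1.5,2.2,0,0,0,0,-0.12,-1.5,3.2,0,0,0,0,-0.12,-1.5,4.2,0,0,0,0,-0.12,-1.5,4.2,0,0,0,0])

```text
time: 6.3
ee_pos: [0.5262, -0.3284, 0.1956]
tcp_rot: [145.9, 0.2, 175.4]
wrist_force: [0.5, -0.5, -3.1]
opening: 0.0153
```

```bash
python3 - <<'E'
from workcell import bot,camera
from h import *
c=camera("scene");crop(c,(150,150,290,255),"pics/s6.png")
o,p0,R0=cur();print(p0,o["tcp_rot"],o["wrist_force"],o["opening"])
Rt=R.from_euler('xyz',[180,0,170.84],degrees=True)
print(units([.5687,.0587-.15,.22],Rt,p0,R0))
E
```

```text
scale 5.714285714285714
[ 0.52612038 -0.32827996  0.19296819] [1.45799663e+02 1.29159399e-01 1.75402984e+02] [ 0.63046676 -0.83028364 -3.66434494] 0.015123008864913594
(array([1.42, 7.9 , 0.9 ]), array([-5.66,  0.7 , -0.74]))
```

View pics/s6.png

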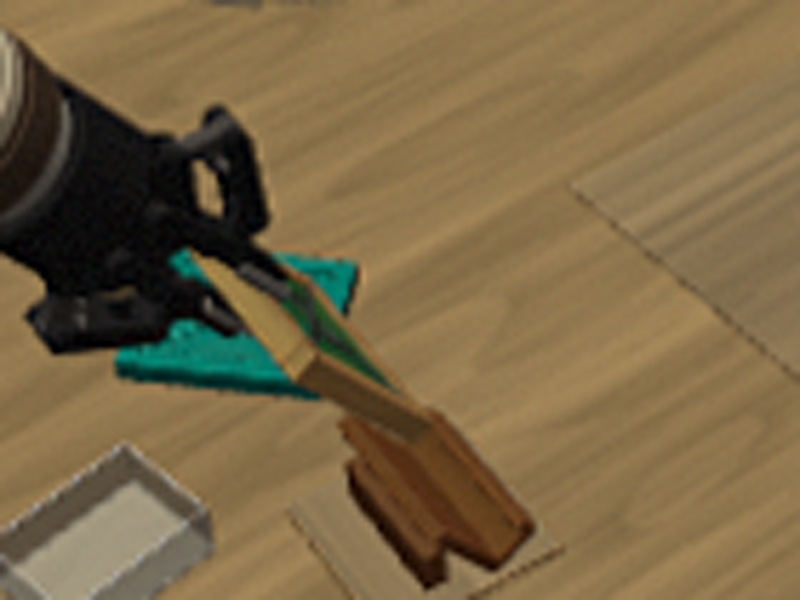

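Request:
apply_moves(targets=[1.42,7.9,0.9,-5.66,0.7,-0.74,0,1.42,7.9,0.9,-5.66,0.7,-0.74,0,1.42,7.9,0.9,-5.66,0.7,-0.74,0,1.42,7.9,0.9,-5.66,0.7,-0.74,0,1.42,7.9,0.9,-5.66,0.7,-0.74,0])

```text
time: 6.85
ee_pos: [0.5662, -0.0958, 0.2179]
tcp_rot: [-179.9, 0.1, 170.8]
wrist_force: [1.9, -0.3, -2.7]
opening: 0.015
```

Request:
apply_moves(targets=[0,0,0,0,0,0,0,0,0,0,0,0,0,0])

```text
time: 7.05
ee_pos: [0.5665, -0.0967, 0.2164]
tcp_rot: [179.9, -0.2, 171.1]
wrist_force: [-0.6, -0.6, -3.9]
opening: 0.0149
```

```bash
python3 - <<'E'
from workcell import bot,camera
from h import *
c=camera("wrist");save(c,"pics/w7.png");pickle.dump(c,open("pics/w7.pkl","wb"))
s=camera("scene");crop(s,(240,110,380,215),"pics/s7.png")
o,p0,R0=cur();print(p0,o["tcp_rot"],o["wrist_force"],o["opening"],o["time"])
p=np.load("clamp.npy");Rm,t=clampT(p);print(Rm,t)
E
```

```text
scale 5.714285714285714
[ 0.56629359 -0.0996475   0.21639354] [179.87277919  -0.23925729 170.77794677] [-0.14515859 -0.94176698 -2.38390642] 0.0150265084765289 7.15
[[-0.15918882  0.98724815  0.        ]
 [-0.98724815 -0.15918882  0.        ]
 [ 0.          0.          1.        ]] [0.56666823 0.04588614 0.012     ]
```

View pics/w7.png

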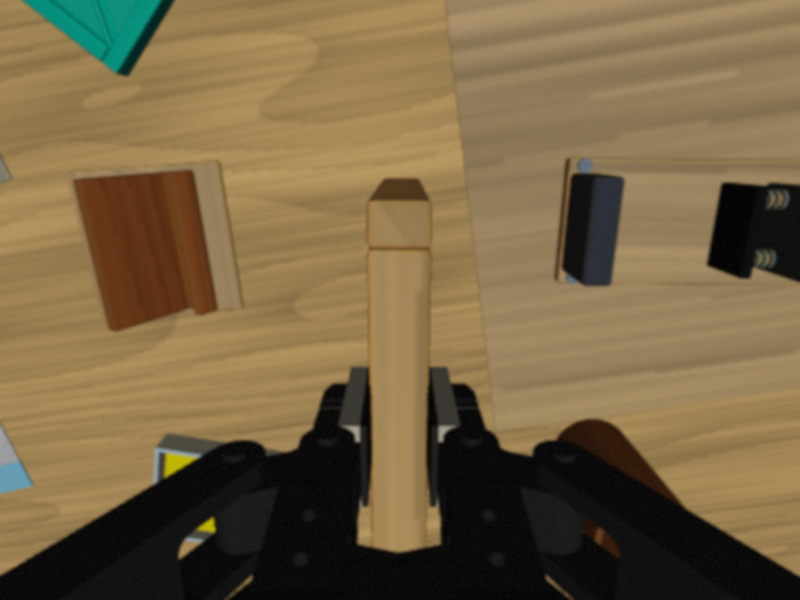

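View pics/s7.png

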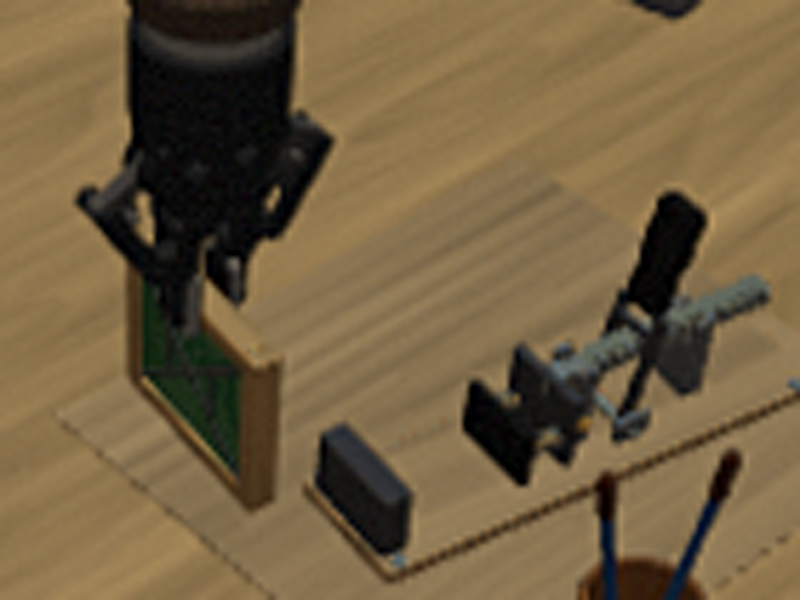

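```bash
python3 - <<'E'
from workcell import bot
from h import *
c=pickle.load(open("pics/w7.pkl","rb"));o,p0,R0=cur()
f=.64
Rm,t=clampT(np.load("clamp.npy"))
zt=p0[2]+.037
for uv,z in (((369,199),zt),((431,199),zt),((382,180),zt-.1),((418,180),zt-.1),((369,248),zt)):
    q=onz(c,(uv[0]*f,uv[1]*f),z); print("rel tcp in clamp axes mm",np.round((q-p0)@Rm*1000,1))
# goal
tgt=t+Rm@np.array([-.014,0,0]); print("target xy",tgt[:2], "units from now",(tgt[:2]-p0[:2])/.03)
s=[onz(c,(u*f,v*f),.06) for u,v in ((568,173),(583,282),(622,178),(612,284))]
for q in s: print("jaw in clamp",np.round((q-t)@Rm*1000,1))
E
```

```text
rel tcp in clamp axes mm [  4.4 -60.2  37. ]
rel tcp in clamp axes mm [-11.  -60.3  37. ]
rel tcp in clamp axes mm [  4.  -59.3 -63. ]
rel tcp in clamp axes mm [-11.6 -59.4 -63. ]
rel tcp in clamp axes mm [  4.5 -47.9  37. ]
target xy [0.56889688 0.05970761] units from now [0.08677627 5.31183712]
jaw in clamp [ 37.  -36.1  48. ]
jaw in clamp [20.6 32.5 48. ]
jaw in clamp [  3.6 -33.3  48. ]
jaw in clamp [ 1.6 33.7 48. ]
```

Request:
apply_moves(targets=[0.1,5.41,0,0,0,0,0,0.1,5.41,0,0,0,0,0,0.1,5.41,0,0,0,0,0,0.1,5.41,0,0,0,0,0,0.1,5.41,0,0,0,0,0])

```text
time: 7.65
ee_pos: [0.5699, 0.0631, 0.2168]
tcp_rot: [179.9, -0.2, 170.8]
wrist_force: [-0.2, -1.2, -3.8]
opening: 0.0151
```

Request:
apply_moves(targets=[0,0,-1.5,0,0,0,0,0,0,-3,0,0,0,0,0,0,-3,0,0,0,0,0,0,-3,0,0,0,0])

```text
time: 8.05
ee_pos: [0.5696, 0.0613, 0.1284]
tcp_rot: [179.9, -0.2, 170.7]
wrist_force: [-0.4, -0.2, -1.3]
opening: 0.015
```

```bash
python3 - <<'E'
from workcell import bot,camera
from h import *
c=camera("wrist");save(c,"pics/w8.png")
s=camera("scene");crop(s,(270,110,390,200),"pics/s8.png")
o,p0,R0=cur();print(p0,o["tcp_rot"],o["wrist_force"],o["opening"],o["time"])
Rm,t=clampT(np.load("clamp.npy"));print((p0-t)@Rm)
E
```

```text
scale 6.666666666666667
[0.57126666 0.06222419 0.13112601] [1.79822059e+02 1.08848743e-01 1.70709324e+02] [ 0.9784733   0.60499224 -1.64665444] 0.015013601300033597 8.15
[-0.01686173  0.00193895  0.11912601]
```

View pics/w8.png

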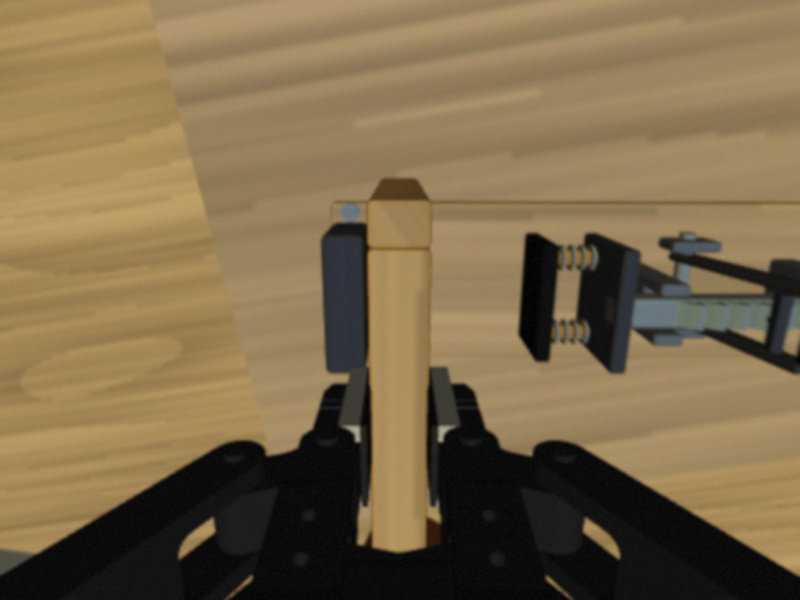

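View pics/s8.png

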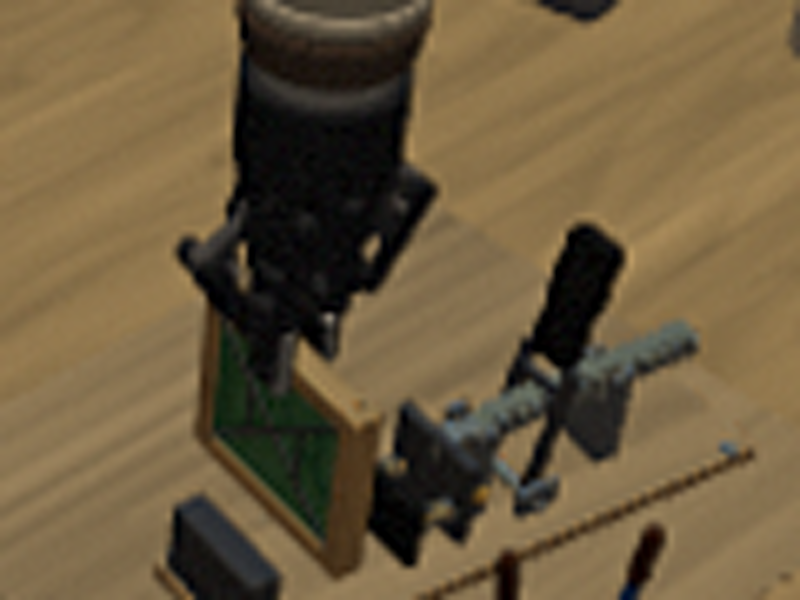

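Request:
apply_moves(targets=[0,0,-0.8,0,0,0,0,0,0,-1.5,0,0,0,0,0,0,-1.6,0,0,0,0,0,0,-1.6,0,0,0,0])

```text
time: 8.55
ee_pos: [0.5706, 0.0632, 0.0819]
tcp_rot: [179.8, 0.0, 170.8]
wrist_force: [0.2, -0.7, -2.9]
opening: 0.015
```

Request:
apply_moves(targets=[0,0,-0.05,0,0,0,0,0,0,-0.1,0,0,0,0,0,0,-0.15,0,0,0,0,0,0,-0.15,0,0,0,0])

```text
time: 8.95
ee_pos: [0.5699, 0.0633, 0.0757]
tcp_rot: [179.9, -0.1, 170.8]
wrist_force: [0.7, 0.1, -3.6]
opening: 0.0153
```

Request:
apply_moves(targets=[0,0,-0.05,0,0,0,0,0,0,-0.05,0,0,0,0])

```text
time: 9.15
ee_pos: [0.5697, 0.0633, 0.0739]
tcp_rot: [179.9, -0.1, 170.8]
wrist_force: [0.3, -0.0, -2.7]
opening: 0.0149
```

Request:
apply_moves(targets=[0,0,-0.05,0,0,0,0,0,0,-0.05,0,0,0,0])

```text
time: 9.35
ee_pos: [0.5697, 0.0633, 0.0723]
tcp_rot: [179.9, -0.1, 170.8]
wrist_force: [-0.5, 0.3, -3.2]
opening: 0.0147
```

Request:
apply_moves(targets=[0,0,-0.05,0,0,0,0,0,0,-0.05,0,0,0,0])

```text
time: 9.55
ee_pos: [0.57, 0.0633, 0.0714]
tcp_rot: [179.9, -0.1, 170.8]
wrist_force: [0.8, -0.5, -1.6]
opening: 0.0151
```

Request:
apply_moves(targets=[0,0,-0.04,0,0,0,0,0,0,-0.04,0,0,0,0])

```text
time: 9.75
ee_pos: [0.5702, 0.0634, 0.0713]
tcp_rot: [179.8, -0.0, 170.8]
wrist_force: [-2.5, -1.4, 7.8]
opening: 0.0148
```

Request:
apply_moves(targets=[0,0,-0.04,0,0,0,0,0,0,-0.04,0,0,0,0])

```text
time: 9.95
ee_pos: [0.5703, 0.0635, 0.0713]
tcp_rot: [179.8, 0.1, 170.8]
wrist_force: [-5.5, 0.3, 15.2]
opening: 0.0149
```

```bash
python3 - <<'E'
from workcell import bot,camera
from h import *
s=camera("scene");crop(s,(270,110,390,200),"pics/s9.png")
o,p0,R0=cur();print(p0,o["tcp_rot"],o["wrist_force"],o["opening"],o["time"])
E
```

```text
scale 6.666666666666667
[0.57025823 0.06346782 0.07122595] [1.79822509e+02 4.55019767e-02 1.70813995e+02] [-5.84983085 -0.50578143 15.05449081] 0.015281453743047981 10.0
```

View pics/s9.png

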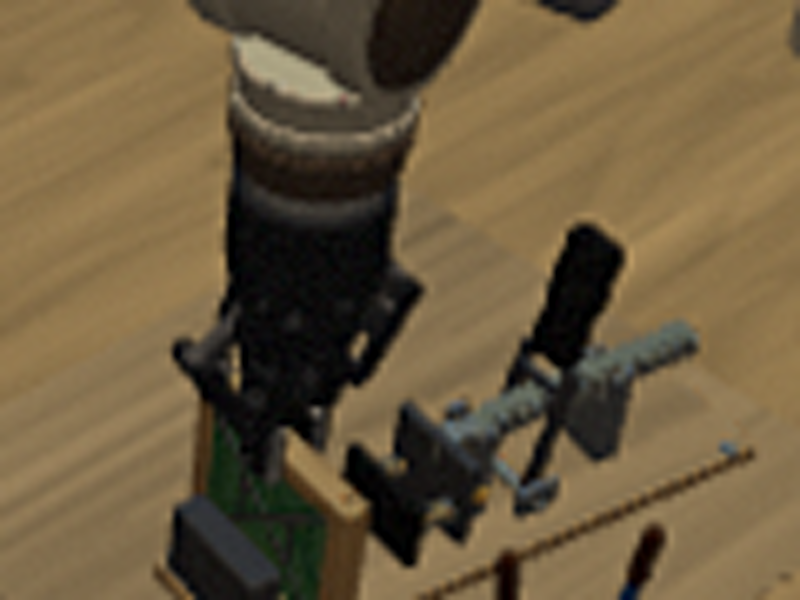

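Request:
apply_moves(targets=[0,0,0.08,0,0,0,0,0,0,0.08,0,0,0,0])

```text
time: 10.2
ee_pos: [0.57, 0.0633, 0.0713]
tcp_rot: [179.9, -0.1, 170.8]
wrist_force: [3.1, -0.4, 4.1]
opening: 0.0151
```

Request:
apply_moves(targets=[0,0,0,0,0,0,0.3,0,0,0,0,0,0,0.4,0,0,0,0,0,0,0.4])

```text
time: 10.5
ee_pos: [0.5698, 0.0633, 0.0709]
tcp_rot: [179.9, -0.1, 170.8]
wrist_force: [-0.1, 0.4, 1.0]
opening: 0.0341
```

Request:
apply_moves(targets=[0,0,0.6,0,0,0,0.4,0,0,1.5,0,0,0,0.4,0,0,3,0,0,0,0.4,0,0,4.3,0,0,0,0.4,0,0,4.3,0,0,0,0.4])

```text
time: 11.0
ee_pos: [0.5716, 0.0635, 0.2061]
tcp_rot: [179.7, 0.4, 170.8]
wrist_force: [-0.1, 0.4, 0.5]
opening: 0.0341
```

```bash
python3 - <<'E'
from workcell import bot,camera
from h import *
c=camera("wrist");save(c,"pics/w10.png");pickle.dump(c,open("pics/w10.pkl","wb"))
s=camera("scene");crop(s,(270,110,390,200),"pics/s10.png")
o,p0,R0=cur();print(p0,o["tcp_rot"],o["wrist_force"],o["opening"],o["time"])
E
```

```text
scale 6.666666666666667
[0.5703198  0.0633631  0.20084419] [ 1.79848270e+02 -1.62474694e-03  1.70810488e+02] [ 0.1498733  -0.10999852 -1.07732379] 0.03408445079836477 11.1
```

View pics/s10.png

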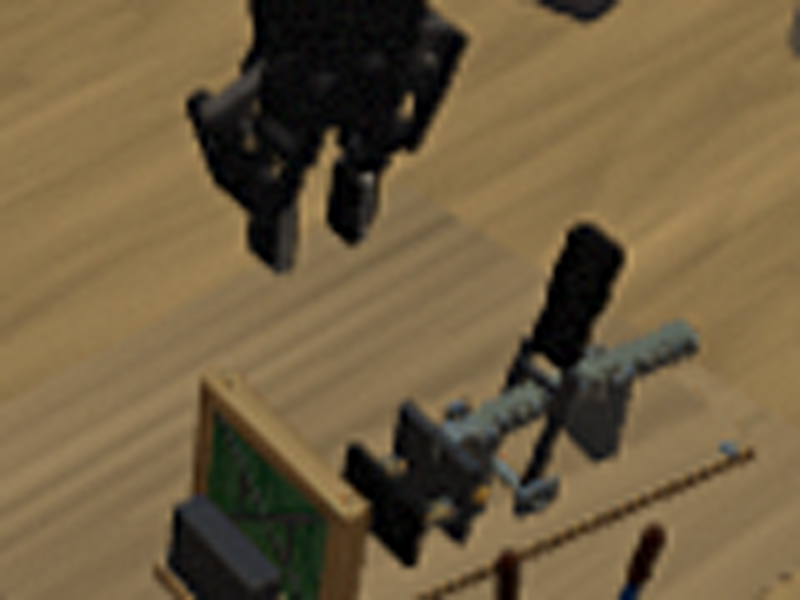

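View pics/w10.png

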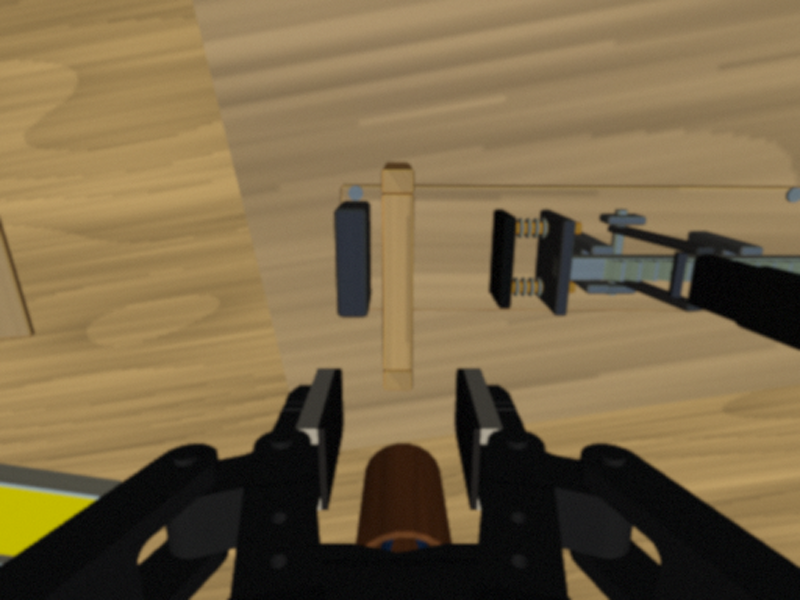

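Panel stands upright and square, with the wrist view showing it at (398,275) and the fixed jaw at (353,258). Next I'll move over to behind the trigger with the fingers shut.

Request:
apply_moves(targets=[0,1.2,0.5,0,0,0,0,1.18,7.48,0.5,0,0,0,0,1.18,7.48,0.5,0,0,0,0,1.18,7.48,0.5,0,0,0,0,1.18,7.48,0.5,0,0,0,0])

```text
time: 11.6
ee_pos: [0.6047, 0.29, 0.2129]
tcp_rot: [180.0, -0.2, 170.8]
wrist_force: [0.7, 0.1, 1.0]
opening: 0.0004
```

Request:
apply_moves(targets=[0,0.4,-0.7,0,0,0,0,0,0,-2.5,0,0,0,0,0,0,-2.5,0,0,0,0])

```text
time: 11.9
ee_pos: [0.6006, 0.2856, 0.1296]
tcp_rot: [-179.6, -0.9, 170.8]
wrist_force: [-0.5, -1.7, -1.6]
opening: -0.0001
```

```bash
cat > look.py <<'E'
import sys
from workcell import bot,camera
from h import *
k=sys.argv[1]
c=camera("wrist");save(c,f"pics/w{k}.png");pickle.dump(c,open(f"pics/w{k}.pkl","wb"))
s=camera("scene");crop(s,(270,110,390,200),f"pics/s{k}.png");pickle.dump(s,open(f"pics/s{k}.pkl","wb"))
o,p0,R0=cur();print(np.round(p0,4),np.round(o["tcp_rot"],2),np.round(o["wrist_force"],2),o["opening"],o["time"])
Rm,t=clampT(np.load("clamp.npy"));print("tcp clamp",np.round((p0-t)@Rm*1000,1))
E
python3 look.py 11
```

```text
scale 6.666666666666667
[0.6041 0.2868 0.1383] [-179.98   -0.31  170.77] [-0.09 -0.39  0.9 ] -0.00019035910921172603 12.0
tcp clamp [-243.8   -1.4  126.3]
```

View pics/w11.png

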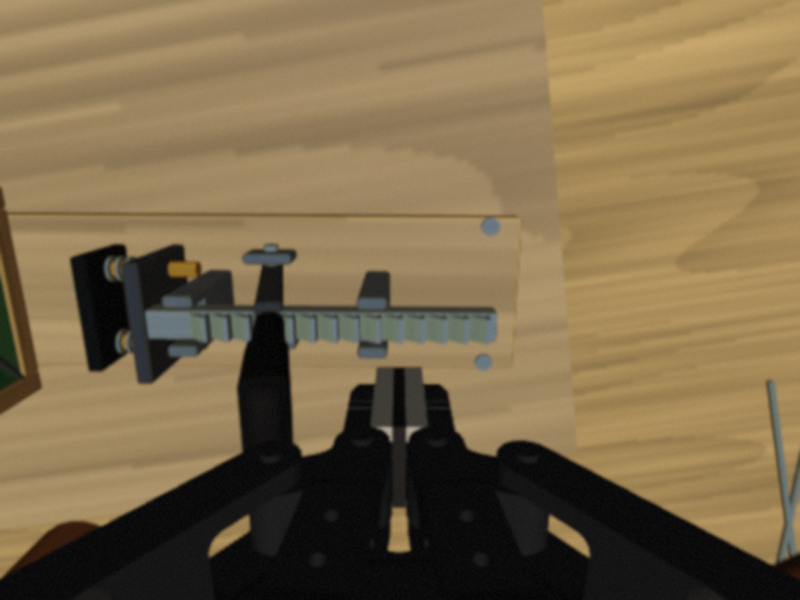

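View pics/s11.png

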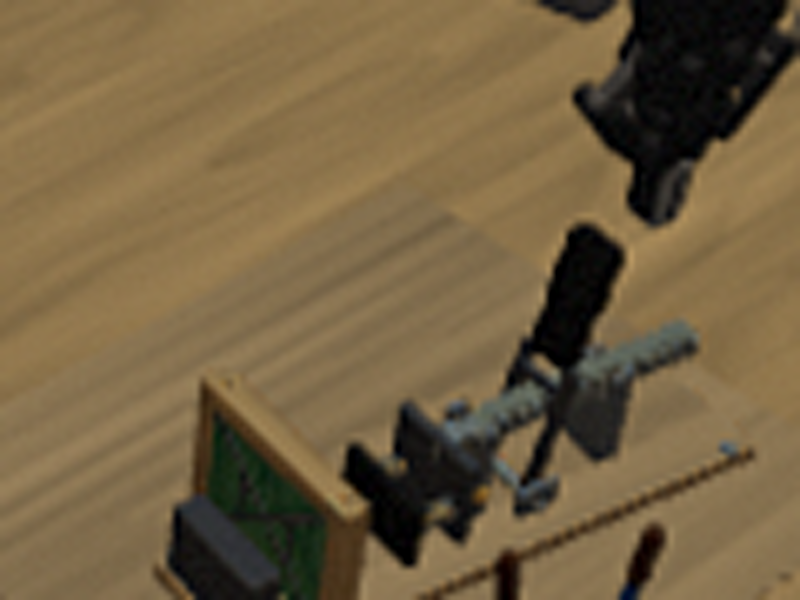

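Request:
apply_moves(targets=[-0.1,-0.6,0,0,0,0,0,-0.19,-1.2,0,0,0,0,0,-0.27,-1.7,0,0,0,0,0,-0.34,-2.1,0,0,0,0,0,-0.38,-2.36,0,0,0,0,0])

```text
time: 12.5
ee_pos: [0.5944, 0.216, 0.1418]
tcp_rot: [179.8, 0.0, 170.8]
wrist_force: [0.1, -0.9, -0.8]
opening: 0.0001
```

Request:
apply_moves(targets=[0,0,0,0,0,0,0,0,0,0,0,0,0,0])

```text
time: 12.7
ee_pos: [0.594, 0.2171, 0.1403]
tcp_rot: [179.9, -0.1, 170.8]
wrist_force: [-0.6, -0.4, -0.5]
opening: 0.0001
```

```bash
python3 look.py 12
```

```text
scale 6.666666666666667
[0.5938 0.2174 0.14  ] [ 1.7987e+02 -1.1000e-01  1.7083e+02] [-0.27  0.   -0.03] 0.0001050564198495908 12.8
tcp clamp [-173.6   -0.5  128. ]
```

View pics/w12.png

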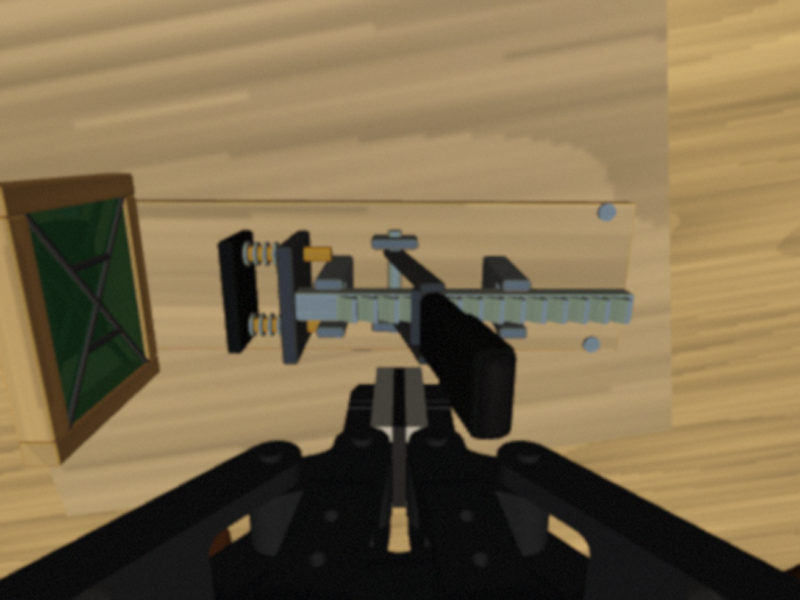

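View pics/s12.png

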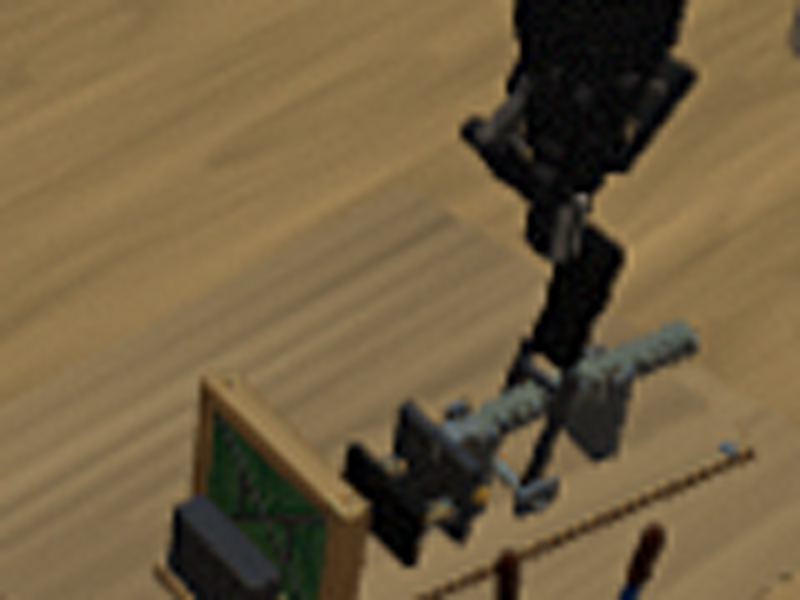

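```bash
python3 - <<'E'
from h import *
c=pickle.load(open("pics/w12.pkl","rb"));o,p0,R0=cur();Rm,t=clampT(np.load("clamp.npy"))
print("tcp px800",proj(c,p0)/.64)
for l in(-11,11):
  for z in (0,-19,-40): print(l,z,proj(c,p0+R0.apply([l/1000,0,z/1000]))/.64)
for uv in((515,350),(512,435),(474,436),(450,395)):
    print((onz(c,(uv[0]*.64,uv[1]*.64),.167)-t)@Rm)
for y in(-.016,.016): print(proj(c,t+Rm@np.array([-.172-.0327-.0075,y,.153]))/.64)
E
```

```text
tcp px800 [[398.48182235 362.26200294]]
-11 0 [[398.47707027 390.76676509]]
-11 -19 [[398.46141141 417.5557297 ]]
-11 -40 [[398.43953714 454.97793942]]
11 0 [[398.48674191 332.75265155]]
11 -19 [[398.47157465 353.95593984]]
11 -40 [[398.45018821 383.85342044]]
[-0.20759992 -0.01598874  0.155     ]
[-0.20847138  0.0120441   0.155     ]
[-0.19680335  0.01237827  0.155     ]
[-0.18902886 -0.00152473  0.155     ]
[[529.07106501 347.41441581]]
[[521.74823527 442.76008351]]
```

```bash
python3 - <<'E'
from h import *
s=pickle.load(open("pics/s12.pkl","rb"));s1=pickle.load(open("pics/s11.pkl","rb"));o,p0,R0=cur();Rm,t=clampT(np.load("clamp.npy"))
q=lambda P,s:np.round((proj(s,P)-[270,110])*6.667)
for z in(0,-.02,-.03):print("now",q(p0+R0.apply([0,0,z]),s))
P=np.array([.6041,.2868,.1383]);print("s11",q(P,s1),q(P+[0,0,.02],s1))
for x in(-.2047,-.172):print("tip",q(t+Rm@np.array([x,0,.153]),s))
E
```

```text
now [[538. 290.]]
now [[544. 258.]]
now [[547. 242.]]
s11 [[644. 247.]] [[651. 215.]]
tip [[595. 230.]]
tip [[544. 251.]]
```

The fingertips sit about 18 mm above the TCP, so they slid over the lever's top and the trigger is still home. I'll go back over and push lower.

Request:
apply_moves(targets=[0,0,1.5,0,0,0,0,0.2,1.2,2,0,0,0,0,0.38,2.36,2,0,0,0,0,0.38,2.36,1,0,0,0,0,0.38,2.36,-0.75,0,0,0,0])

```text
time: 13.3
ee_pos: [0.6069, 0.2905, 0.1222]
tcp_rot: [179.7, 0.2, 170.9]
wrist_force: [0.8, 0.5, -0.3]
opening: 0.0001
```

Request:
apply_moves(targets=[0,0,0,0,0,0,0,0,0,0,0,0,0,0])

```text
time: 13.5
ee_pos: [0.6046, 0.2878, 0.1203]
tcp_rot: [179.9, -0.2, 170.8]
wrist_force: [-0.2, 0.3, 0.4]
opening: -0.0001
```

Request:
apply_moves(targets=[-0.08,-0.5,0,0,0,0,0,-0.14,-0.87,0,0,0,0,0,-0.19,-1.2,0,0,0,0,0,-0.19,-1.2,0,0,0,0,0])

```text
time: 13.9
ee_pos: [0.6002, 0.2503, 0.1222]
tcp_rot: [179.8, 0.0, 170.7]
wrist_force: [0.9, 1.2, 1.0]
opening: -0.0001
```

```bash
python3 look.py 13
```

```text
scale 6.666666666666667
[0.5999 0.2514 0.1211] [ 1.7982e+02 -3.0000e-02  1.7076e+02] [0.14 1.63 1.56] 0.00024242246408494973 14.0
tcp clamp [-2.081e+02  1.000e-01  1.091e+02]
```

View pics/w13.png

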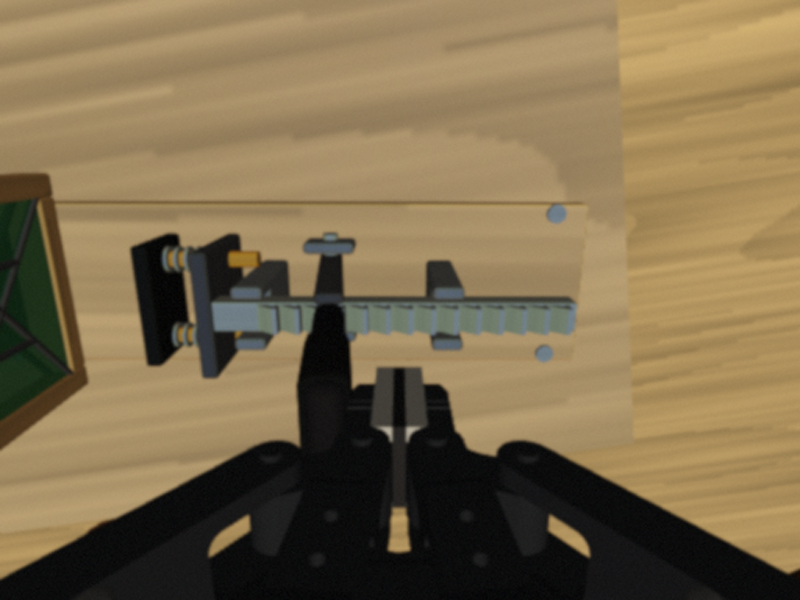

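View pics/s13.png

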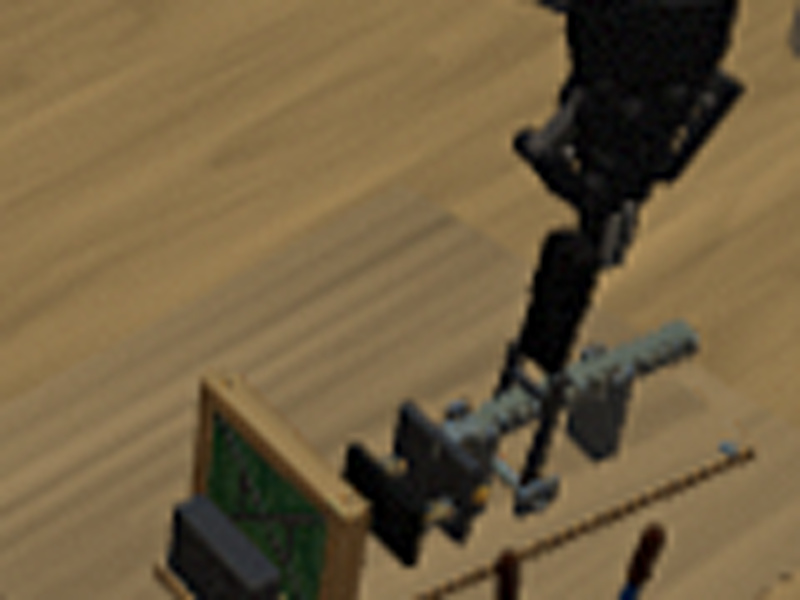

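Request:
apply_moves(targets=[-0.06,-0.4,0,0,0,0,0,-0.12,-0.8,0,0,0,0,0,-0.17,-1.05,0,0,0,0,0,-0.17,-1.05,0,0,0,0,0])

```text
time: 14.4
ee_pos: [0.5943, 0.219, 0.12]
tcp_rot: [179.9, -0.1, 170.7]
wrist_force: [0.7, 2.0, 0.6]
opening: 0.0003
```

```bash
python3 look.py 14
```

```text
scale 6.666666666666667
[0.5944 0.2198 0.1201] [ 1.7989e+02 -1.0000e-01  1.7077e+02] [0.92 1.61 0.92] 0.00011250469139121857 14.5
tcp clamp [-176.1   -0.3  108.1]
```

View pics/w14.png

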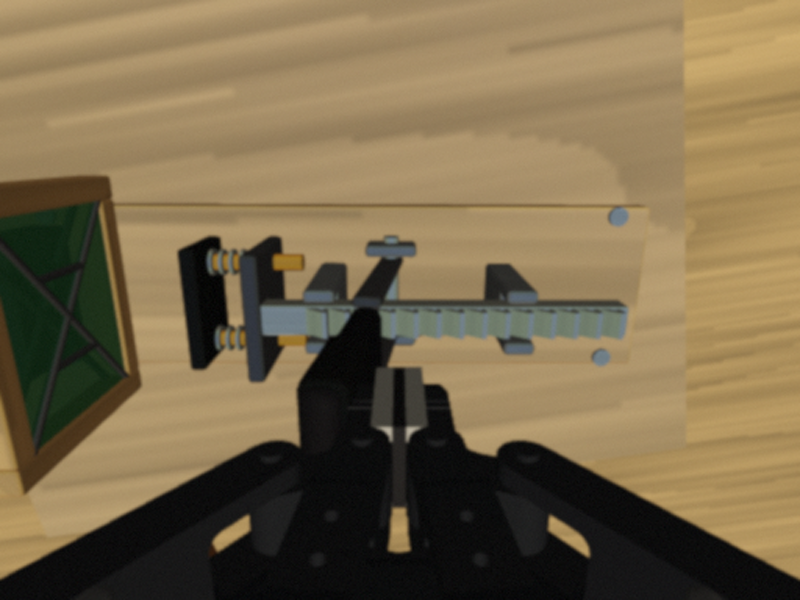

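View pics/s14.png

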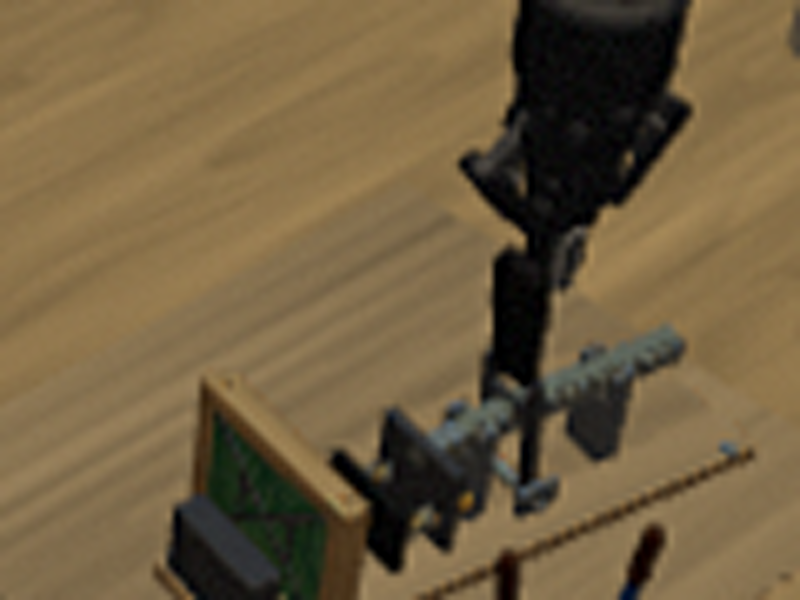

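```bash
cat > pad.py <<'E'
import sys
from h import *
# pad.py file (u v)... 800-scale pixels, z .056 top-front pad edge
c=pickle.load(open(sys.argv[1],"rb"));Rm,t=clampT(np.load("clamp.npy"))
a=list(map(float,sys.argv[3:]))
for i in range(0,len(a),2): print(np.round((onz(c,(a[i]*.64,a[i+1]*.64),float(sys.argv[2]))-t)@Rm*1000,1))
E
python3 pad.py pics/w13.pkl .056 132 247 149 364; python3 pad.py pics/w14.pkl .056 180 250 193 368;python3 pad.py pics/w12.pkl .056 219 241 230 351
```

```text
[-86.  -28.4  44. ]
[-85.7  29.5  44. ]
[-76.5 -28.4  44. ]
[-75.9  29.7  44. ]
[-85.6 -28.8  44. ]
[-85.7  29.2  44. ]
```

Request:
apply_moves(targets=[-0.04,-0.26,0,0,0,0,0,-0.04,-0.26,0,0,0,0,0])

```text
time: 14.7
ee_pos: [0.593, 0.2121, 0.1197]
tcp_rot: [179.9, -0.1, 170.8]
wrist_force: [0.3, 2.8, -0.2]
opening: -0.0
```

```bash
python3 look.py 15
```

```text
scale 6.666666666666667
[0.593  0.2124 0.1198] [ 1.7989e+02 -1.3000e-01  1.7080e+02] [ 0.37  2.7  -1.49] -4.46650132430388e-05 14.8
tcp clamp [-168.6   -0.5  107.8]
```

View pics/w15.png

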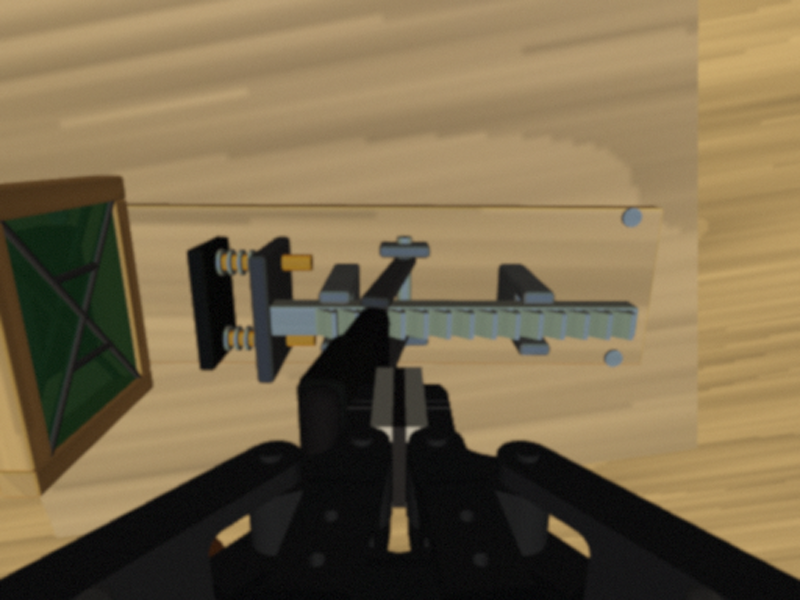

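Request:
apply_moves(targets=[-0.04,-0.26,0,0,0,0,0,-0.04,-0.26,0,0,0,0,0])

```text
time: 15.0
ee_pos: [0.5918, 0.2044, 0.1198]
tcp_rot: [179.9, -0.1, 170.8]
wrist_force: [-0.6, 3.1, -1.6]
opening: 0.0
```

Request:
apply_moves(targets=[-0.02,-0.13,0,0,0,0,0,-0.02,-0.13,0,0,0,0,0])

```text
time: 15.2
ee_pos: [0.5916, 0.203, 0.1198]
tcp_rot: [179.6, -0.1, 170.9]
wrist_force: [1.8, 13.9, -4.9]
opening: -0.0
```

```bash
python3 pad.py pics/w15.pkl .056 188 250 202 370; python3 look.py 16
```

```text
[-73.2 -28.5  44. ]
[-73.3  30.5  44. ]
scale 6.666666666666667
[0.5915 0.203  0.1198] [ 1.7966e+02 -1.3000e-01  1.7089e+02] [ 2.64 13.13 -4.72] -0.00014061167917315555 15.3
tcp clamp [-159.1   -0.5  107.8]
```

View pics/w16.png

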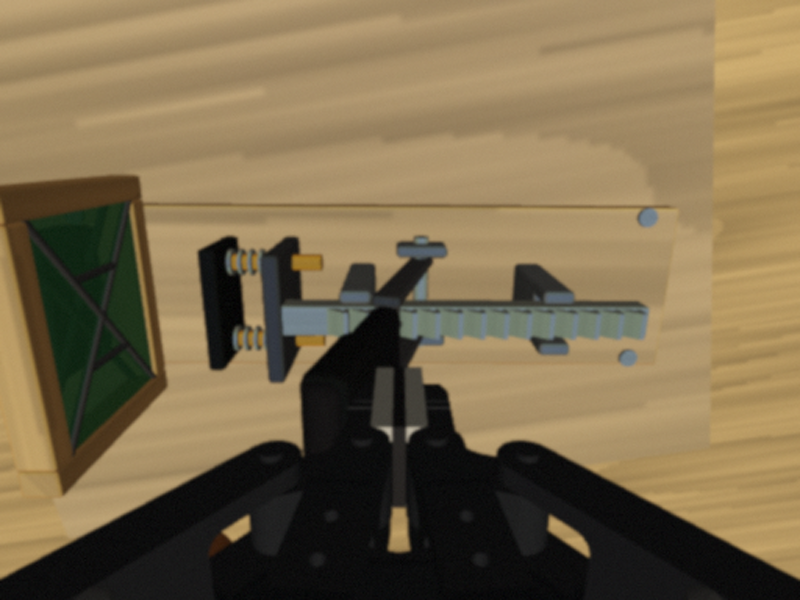

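View pics/s16.png

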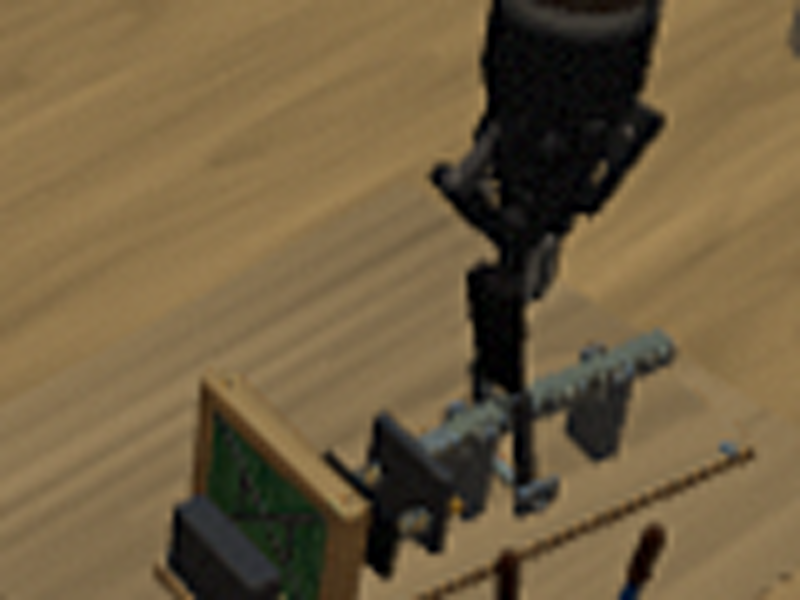

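Request:
apply_moves(targets=[0.2,1.25,0,0,0,0,0,0.41,2.55,0,0,0,0,0,0.41,2.55,0,0,0,0,0])

```text
time: 15.6
ee_pos: [0.6036, 0.2806, 0.1192]
tcp_rot: [179.9, -0.1, 171.0]
wrist_force: [-0.7, -0.4, -1.5]
opening: -0.0002
```

Request:
apply_moves(targets=[-0.1,-0.6,0,0,0,0,0,-0.19,-1.2,0,0,0,0,0,-0.29,-1.8,0,0,0,0,0,-0.38,-2.35,0,0,0,0,0,-0.4,-2.47,0,0,0,0,0])

```text
time: 16.1
ee_pos: [0.5916, 0.2025, 0.1201]
tcp_rot: [179.7, -0.1, 170.7]
wrist_force: [2.7, 19.0, -4.8]
opening: -0.0004
```

```bash
python3 pad.py pics/w16.pkl .056 200 250 210 370; python3 look.py 17
```

```text
[-69.8 -28.4  44. ]
[-68.4  30.5  44. ]
scale 6.666666666666667
[0.5917 0.2031 0.1202] [ 1.7968e+02 -1.1000e-01  1.7077e+02] [ 1.05 11.44 -2.62] -0.00031372547198804006 16.2
tcp clamp [-159.2   -0.3  108.2]
```

View pics/w17.png

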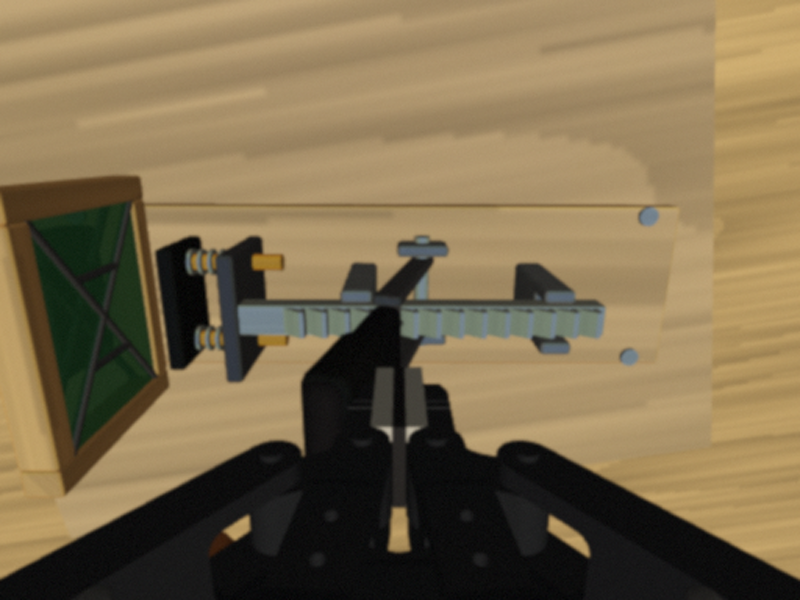

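Request:
apply_moves(targets=[0.2,1.25,0,0,0,0,0,0.41,2.55,0,0,0,0,0,0.41,2.55,0,0,0,0,0])

```text
time: 16.5
ee_pos: [0.604, 0.2814, 0.1192]
tcp_rot: [179.9, -0.1, 170.9]
wrist_force: [-0.1, -1.0, -0.3]
opening: -0.0
```

Request:
apply_moves(targets=[-0.1,-0.6,0,0,0,0,0,-0.19,-1.2,0,0,0,0,0,-0.29,-1.8,0,0,0,0,0,-0.38,-2.35,0,0,0,0,0,-0.41,-2.52,0,0,0,0,0])

```text
time: 17.0
ee_pos: [0.5916, 0.2025, 0.1201]
tcp_rot: [179.8, -0.1, 170.7]
wrist_force: [3.8, 17.6, -5.6]
opening: 0.0001
```

```bash
python3 pad.py pics/w17.pkl .056 158 250 171 368; python3 look.py 18
```

```text
[-50.2 -28.5  44. ]
[-48.8  29.5  44. ]
scale 6.666666666666667
[0.5917 0.2034 0.1201] [ 1.7974e+02 -1.1000e-01  1.7074e+02] [ 2.34  7.49 -1.75] -0.00017015124592297556 17.1
tcp clamp [-159.5   -0.4  108.1]
```

View pics/w18.png

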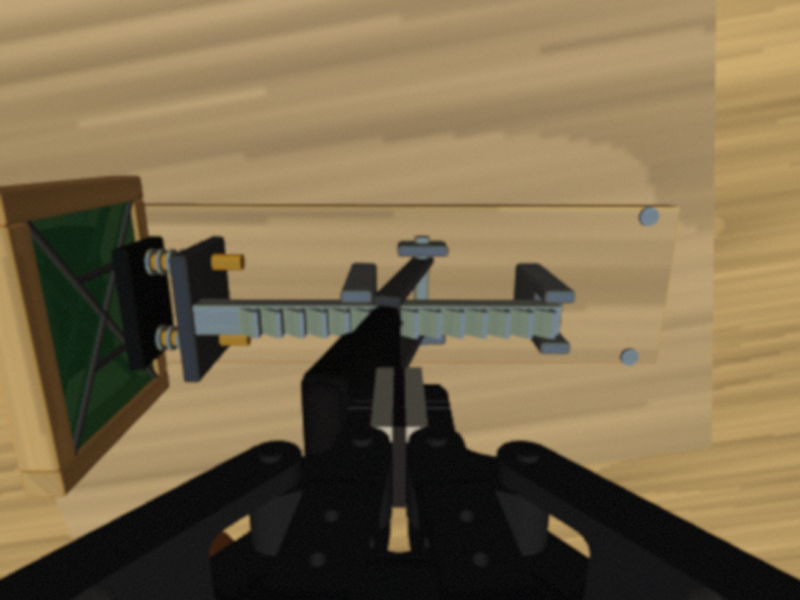

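View pics/s18.png

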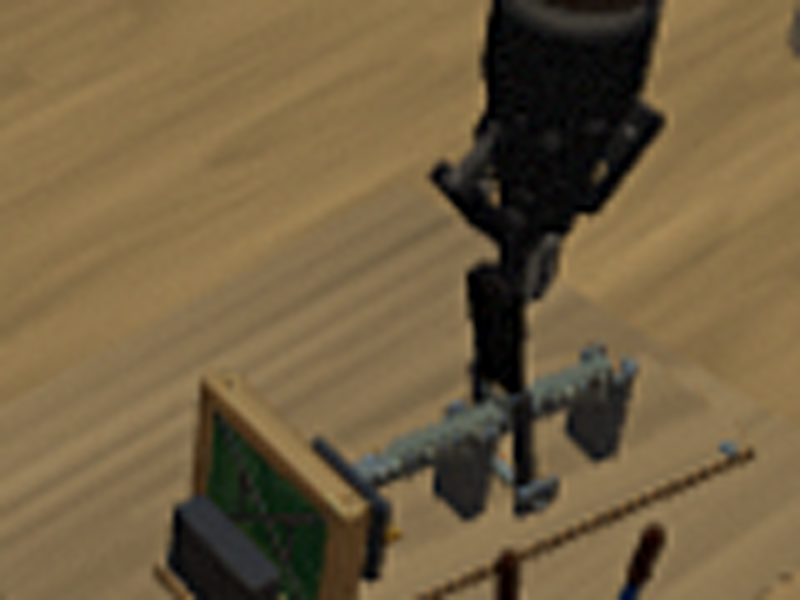

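Request:
apply_moves(targets=[0.2,1.25,0,0,0,0,0,0.41,2.55,0,0,0,0,0,0.41,2.55,0,0,0,0,0])

```text
time: 17.4
ee_pos: [0.6039, 0.2826, 0.1191]
tcp_rot: [179.9, -0.1, 170.9]
wrist_force: [-0.5, 0.4, -0.1]
opening: -0.0
```

Request:
apply_moves(targets=[-0.1,-0.6,0,0,0,0,0,-0.16,-1,0,0,0,0,0,-0.21,-1.3,0,0,0,0,0,-0.26,-1.6,0,0,0,0,0,-0.29,-1.8,0,0,0,0,0])

```text
time: 17.9
ee_pos: [0.5954, 0.2255, 0.1207]
tcp_rot: [179.8, -0.1, 170.8]
wrist_force: [-0.4, 4.5, 3.6]
opening: 0.0
```

```bash
python3 pad.py pics/w18.pkl .056 115 250 130 368; python3 look.py 19
```

```text
[-30.7 -28.5  44. ]
[-28.9  29.4  44. ]
scale 6.666666666666667
[0.5954 0.2254 0.1204] [ 1.7988e+02 -7.0000e-02  1.7074e+02] [0.85 2.03 2.13] -2.504189067237788e-05 18.0
tcp clamp [-181.8   -0.2  108.4]
```

View pics/w19.png

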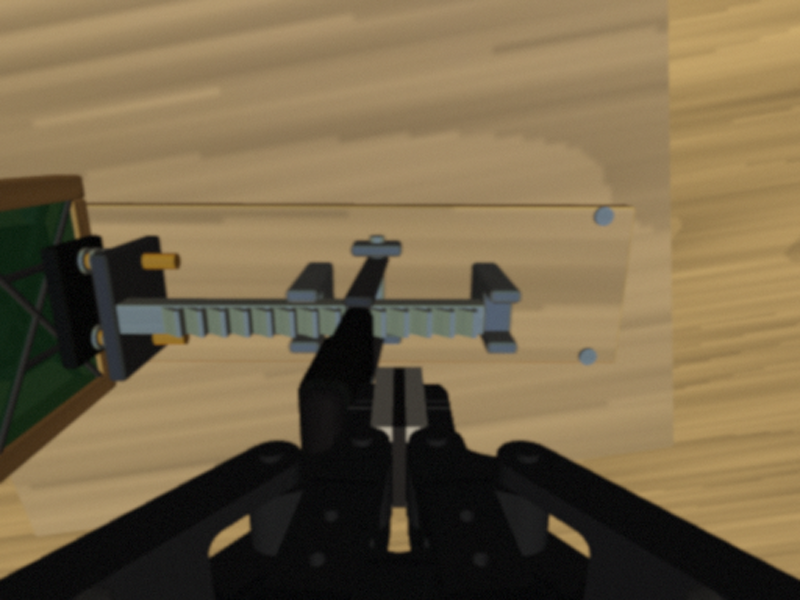

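View pics/s19.png

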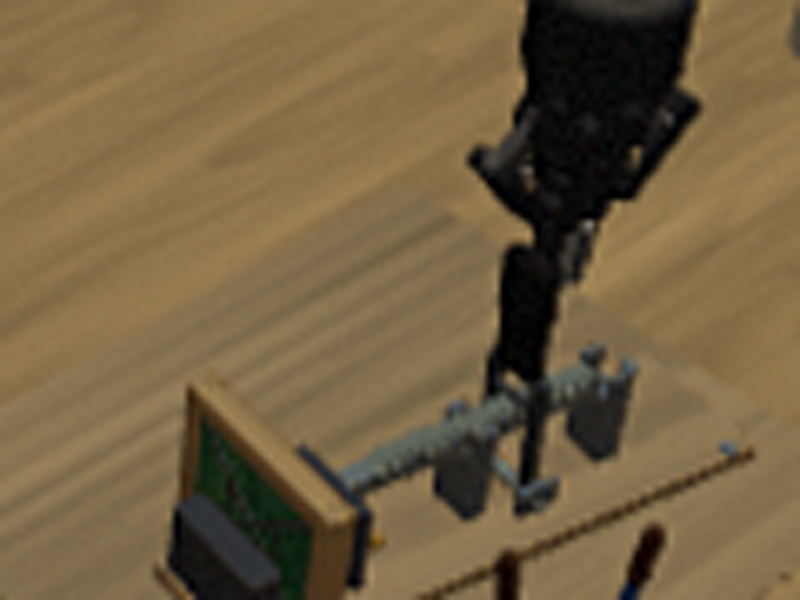

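Request:
apply_moves(targets=[-0.03,-0.2,0,0,0,0,0,-0.06,-0.4,0,0,0,0,0,-0.06,-0.4,0,0,0,0,0])

```text
time: 18.3
ee_pos: [0.5934, 0.214, 0.1196]
tcp_rot: [179.9, -0.1, 170.8]
wrist_force: [0.7, 3.3, -0.3]
opening: -0.0002
```

```bash
python3 pad.py pics/w19.pkl .056 46 250 61 367;python3 pad.py pics/w19.pkl .070 94 254 109 380;echo; python3 pad.py pics/w18.pkl .07 171 254 187 380; python3 look.py 20
```

```text
[-22.1 -28.1  44. ]
[-18.2  29.5  44. ]
[-51.9 -29.1  58. ]
[-48.9  29.9  58. ]

[-62.  -29.4  58. ]
[-61.9  29.3  58. ]
scale 6.666666666666667
[0.5934 0.2144 0.1197] [ 1.7991e+02 -1.3000e-01  1.7080e+02] [ 1.99  3.29 -0.43] -0.0001516988445731189 18.4
tcp clamp [-170.6   -0.5  107.7]
```

View pics/w20.png

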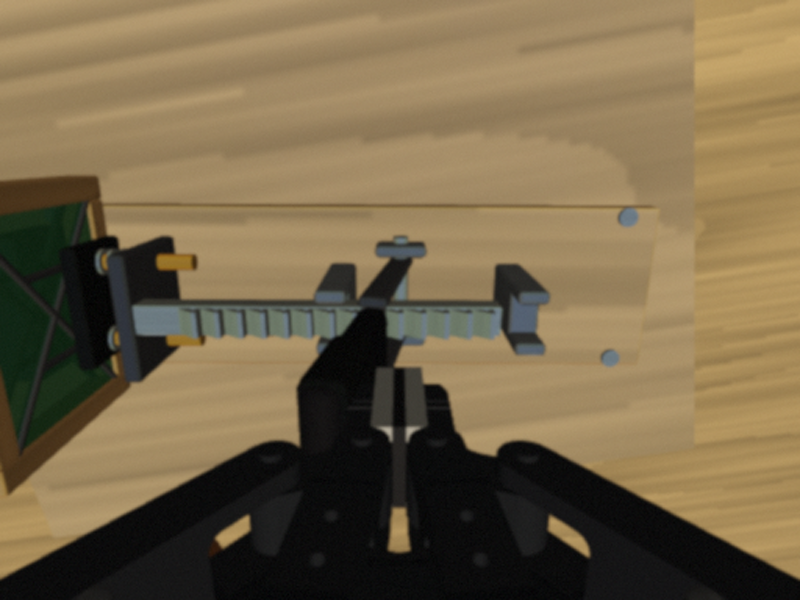

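View pics/s20.png

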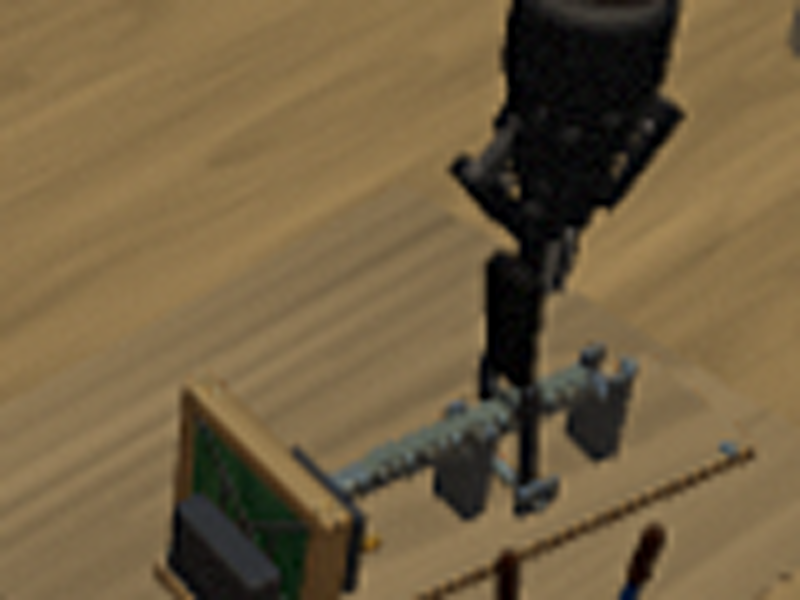

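```bash
for k in 18 19 20; do python3 - $k <<'E'
import sys
from h import *
c=pickle.load(open(f"pics/w{sys.argv[1]}.pkl","rb"))
b={"18":(50,140,180,260),"19":(10,130,140,250),"20":(10,130,140,250)}[sys.argv[1]]
crop(c,b,f"pics/z{sys.argv[1]}.png",600,560)
E
done
python3 pad.py pics/w20.pkl .056 64 250 80 368;python3 pad.py pics/w20.pkl .070 111 254 127 380
```

```text
scale 4.615384615384615
scale 4.615384615384615
scale 4.615384615384615
[-19.1 -28.5  44. ]
[-16.2  29.5  44. ]
[-48.  -29.4  58. ]
[-46.1  29.2  58. ]
```

View pics/z18.png

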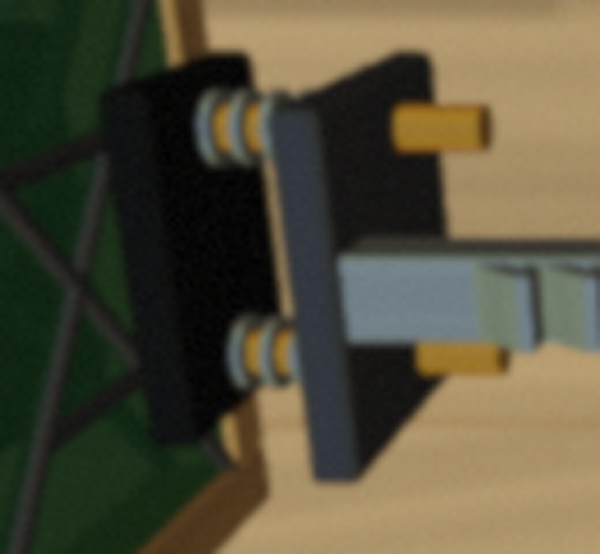

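View pics/z20.png

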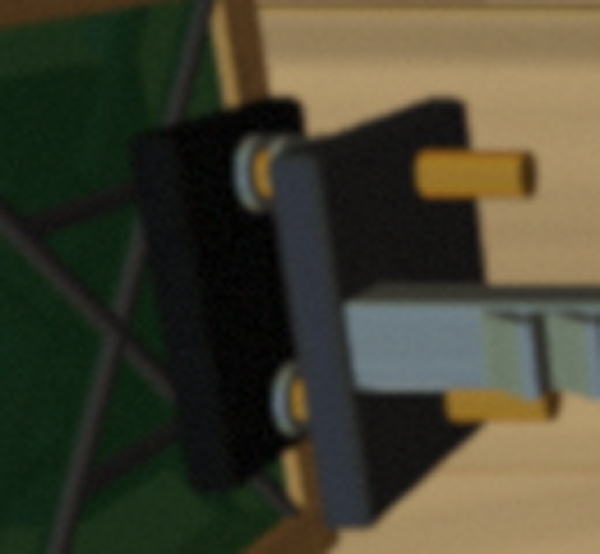

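Request:
apply_moves(targets=[0.18,1.1,0,0,0,0,0,0.36,2.22,0,0,0,0,0,0.36,2.22,0,0,0,0,0])

```text
time: 18.7
ee_pos: [0.6041, 0.2838, 0.1189]
tcp_rot: [179.9, -0.2, 170.9]
wrist_force: [-0.9, -1.0, -1.0]
opening: -0.0001
```

Request:
apply_moves(targets=[-0.08,-0.5,0,0,0,0,0,-0.14,-0.9,0,0,0,0,0,-0.19,-1.2,0,0,0,0,0,-0.21,-1.3,0,0,0,0,0,-0.22,-1.4,0,0,0,0,0])

```text
time: 19.2
ee_pos: [0.5978, 0.2386, 0.1208]
tcp_rot: [179.8, -0.1, 170.8]
wrist_force: [-0.5, 4.6, 3.2]
opening: 0.0
```

```bash
python3 look.py 21;  python3 - <<'E'
from h import *
c=pickle.load(open("pics/w21.pkl","rb"));crop(c,(0,130,130,250),"pics/z21.png",600,560)
E
```

```text
scale 6.666666666666667
[0.5979 0.2387 0.1206] [ 1.7984e+02 -6.0000e-02  1.7078e+02] [0.61 4.28 3.38] 0.00021917057389685894 19.3
tcp clamp [-1.953e+02  1.000e-01  1.086e+02]
scale 4.615384615384615
```

View pics/w21.png

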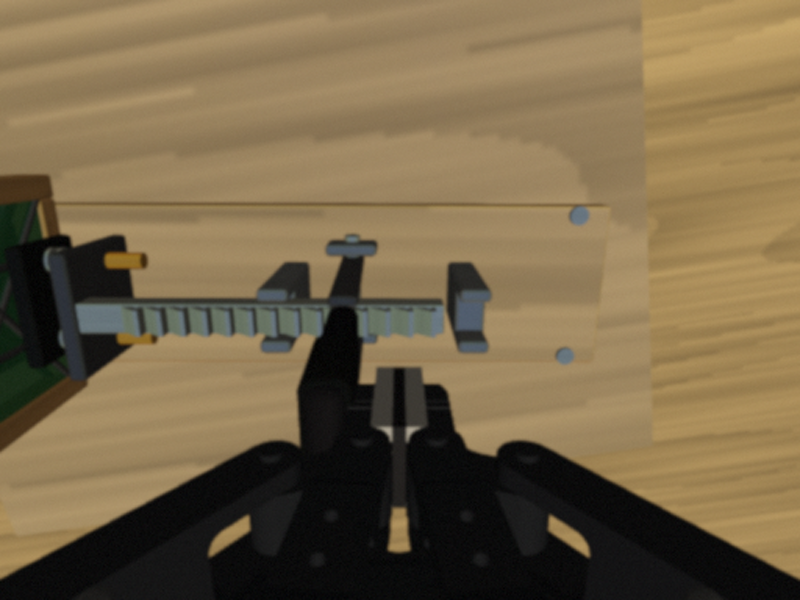

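View pics/s21.png

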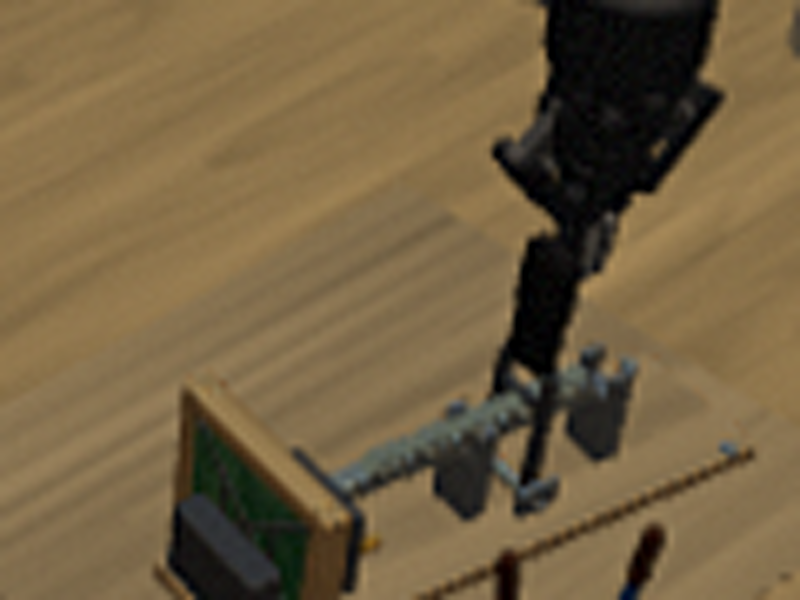

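```bash
python3 pad.py pics/w21.pkl .056 9 250 26 367;python3 pad.py pics/w21.pkl .070 51 254 71 380
```

```text
[-18.5 -27.8  44. ]
[-14.4  29.8  44. ]
[-46.8 -28.8  58. ]
[-44.7  30.2  58. ]
```

Request:
apply_moves(targets=[-0.03,-0.17,0,0,0,0,0,-0.05,-0.33,0,0,0,0,0,-0.05,-0.33,0,0,0,0,0])

```text
time: 19.6
ee_pos: [0.5963, 0.2293, 0.1204]
tcp_rot: [179.8, -0.1, 170.8]
wrist_force: [1.0, 5.2, 3.4]
opening: 0.0
```

Request:
apply_moves(targets=[-0.03,-0.17,0,0,0,0,0,-0.03,-0.17,0,0,0,0,0])

```text
time: 19.8
ee_pos: [0.5955, 0.2244, 0.1203]
tcp_rot: [179.8, -0.1, 170.8]
wrist_force: [0.4, 5.1, 2.4]
opening: 0.0
```

```bash
python3 look.py 22;  python3 - <<'E'
from h import *
c=pickle.load(open("pics/w22.pkl","rb"));crop(c,(0,130,130,250),"pics/z22.png",600,560)
E
```

```text
scale 6.666666666666667
[0.5955 0.2245 0.1203] [ 1.7983e+02 -7.0000e-02  1.7082e+02] [1.1  4.49 2.6 ] 5.142422428838646e-05 19.9
tcp clamp [-181.     0.   108.3]
scale 4.615384615384615
```

View pics/z22.png

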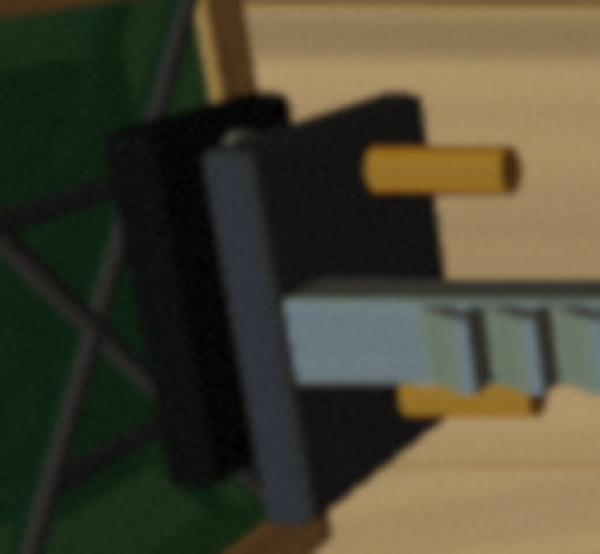

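View pics/s22.png

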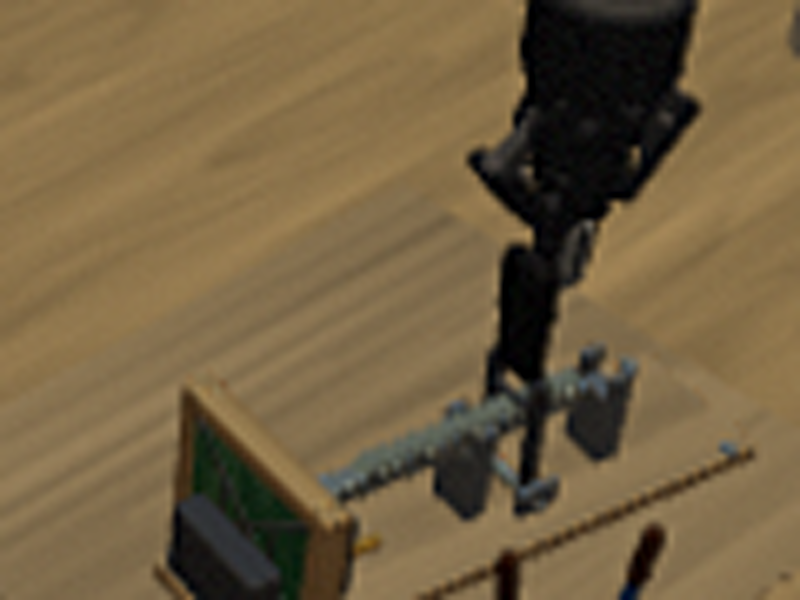

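```bash
python3 - <<'E'
from h import *
Rm,t=clampT(np.load("clamp.npy"))
D={"18":((50,140),[(103,100),(155,440)],[(272,108),(318,480)]),"20":((10,130),[(133,140),(195,490)],[(272,152),(328,527)]),"22":((0,130),[(108,135),(178,487)],[(203,150),(270,523)])}
for k,(o,P,J) in D.items():
    c=pickle.load(open(f"pics/w{k}.pkl","rb"))
    g=lambda L,z:[np.round(((onz(c,(o[0]+u/4.61538,o[1]+v/4.61538),z)-t)@Rm)[0]*1000,1) for u,v in L]
    a,b=g(P,.056),g(J,.07);print(k,a,b,"sep",np.mean(a)-np.mean(b))
s=pickle.load(open("pics/s22.pkl","rb"));crop(s,(285,155,345,200),"pics/zs22.png")
# fixed-jaw/panel geometry
E
```

```text
18 [np.float64(-29.6), np.float64(-29.2)] [np.float64(-61.6), np.float64(-61.3)] sep 32.050000000000004
20 [np.float64(-17.5), np.float64(-16.9)] [np.float64(-46.5), np.float64(-45.8)] sep 28.95
22 [np.float64(-17.2), np.float64(-17.1)] [np.float64(-40.4), np.float64(-40.2)] sep 23.15
scale 13.333333333333334
```

View pics/zs22.png

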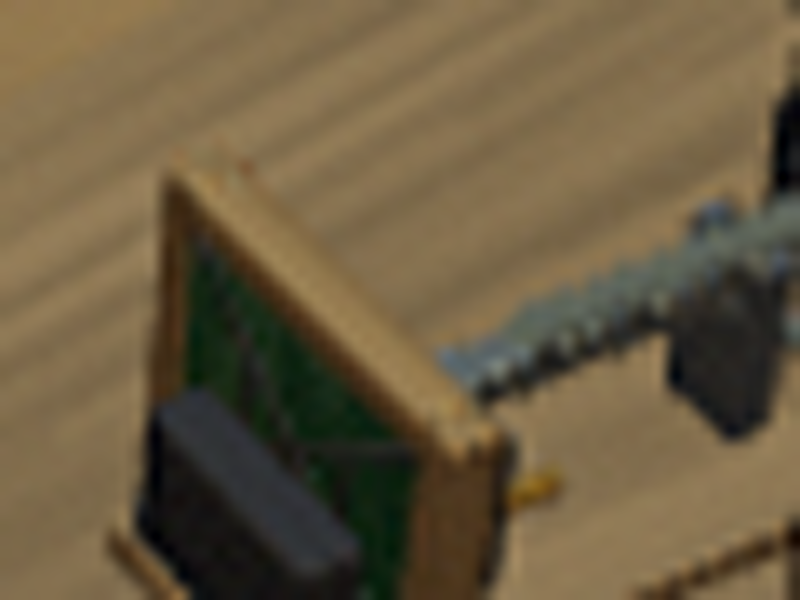

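Request:
apply_moves(targets=[-0.02,-0.12,0,0,0,0,0,-0.04,-0.23,0,0,0,0,0,-0.04,-0.23,0,0,0,0,0])

```text
time: 20.2
ee_pos: [0.5944, 0.2178, 0.12]
tcp_rot: [179.8, -0.1, 170.8]
wrist_force: [2.4, 6.7, 2.0]
opening: 0.0001
```

Request:
apply_moves(targets=[0,0,0,0,0,0,0,0,0,0,0,0,0,0])

```text
time: 20.4
ee_pos: [0.5944, 0.2179, 0.12]
tcp_rot: [179.8, -0.1, 170.8]
wrist_force: [0.9, 6.2, 1.4]
opening: 0.0001
```

```bash
python3 look.py 23;  python3 - <<'E'
from h import *
c=pickle.load(open("pics/w23.pkl","rb"));crop(c,(0,130,130,250),"pics/z23.png",600,560)
E
```

```text
scale 6.666666666666667
[0.5944 0.2179 0.12  ] [ 1.7982e+02 -7.0000e-02  1.7084e+02] [1.73 5.98 1.3 ] 0.00023497030117674347 20.5
tcp clamp [-174.3   -0.   108. ]
scale 4.615384615384615
```

View pics/z23.png

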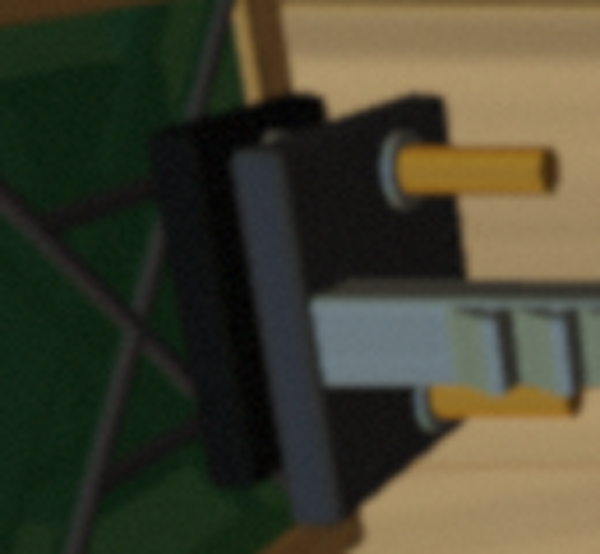

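View pics/w23.png

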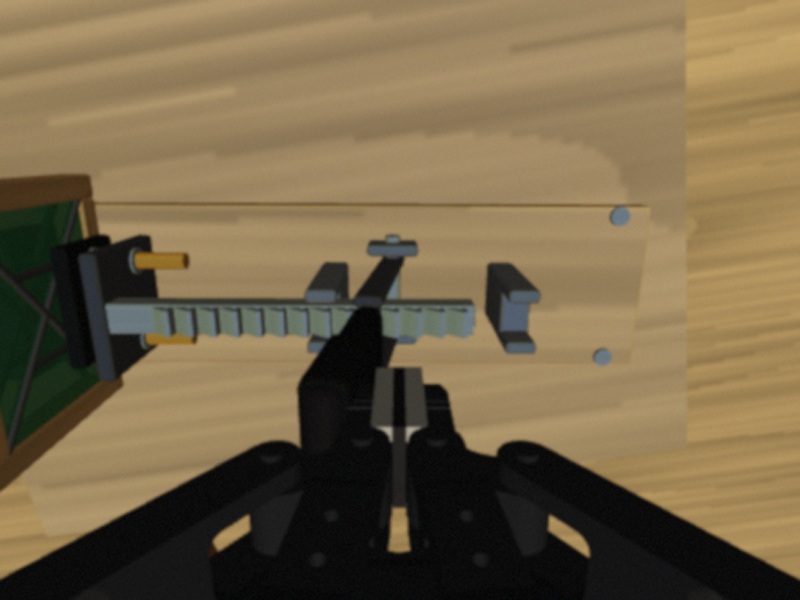

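View pics/s23.png

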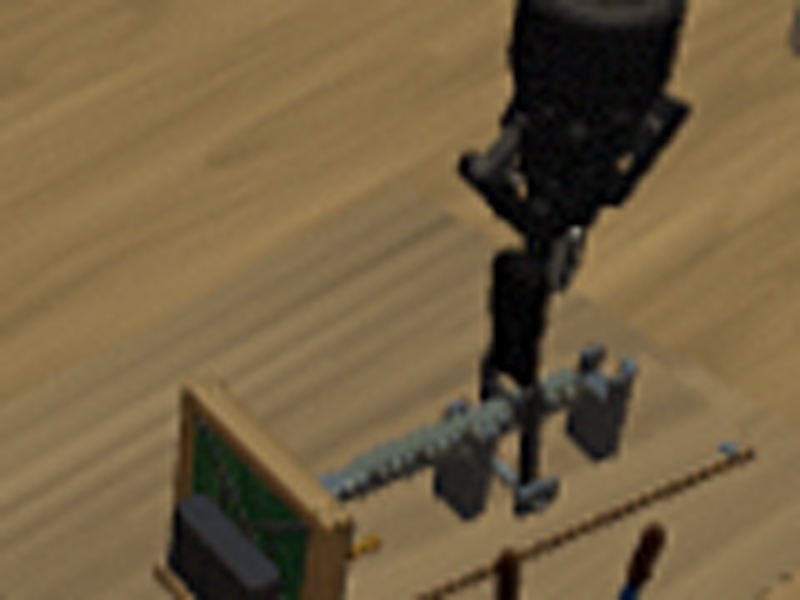

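```bash
python3 - <<'E'
from h import *
Rm,t=clampT(np.load("clamp.npy"))
D={"23":((0,130),[(150,135),(215,487)],[(231,150),(297,523)])}
for k,(o,P,J) in D.items():
    c=pickle.load(open(f"pics/w{k}.pkl","rb"))
    g=lambda L,z:[np.round(((onz(c,(o[0]+u/4.61538,o[1]+v/4.61538),z)-t)@Rm)[0]*1000,1) for u,v in L]
    a,b=g(P,.056),g(J,.07);print(k,a,b,"sep",np.mean(a)-np.mean(b))
o,p0,R0=cur();print(o["wrist_force"],o["time"])
E
```

```text
23 [np.float64(-17.2), np.float64(-16.7)] [np.float64(-38.0), np.float64(-37.9)] sep 21.000000000000004
[1.72707732 5.97717854 1.29675299] 20.5
```

Request:
apply_moves(targets=[-0.01,-0.07,0,0,0,0,0,-0.01,-0.07,0,0,0,0,0,-0.01,-0.07,0,0,0,0,0,-0.01,-0.07,0,0,0,0,0])

```text
time: 20.9
ee_pos: [0.5941, 0.216, 0.1199]
tcp_rot: [179.8, -0.1, 170.8]
wrist_force: [2.2, 8.3, 0.7]
opening: 0.0
```

Request:
apply_moves(targets=[0,0,0,0,0,0,0,0,0,0,0,0,0,0,0,0,0,0,0,0,0,0,0,0,0,0,0,0])

```text
time: 21.3
ee_pos: [0.5941, 0.216, 0.1199]
tcp_rot: [179.8, -0.1, 170.8]
wrist_force: [1.8, 6.9, -0.2]
opening: -0.0002
```

```bash
python3 look.py 24;  python3 - <<'E'
from h import *
c=pickle.load(open("pics/w24.pkl","rb"));crop(c,(0,130,130,250),"pics/z24.png",600,560)
E
```

```text
scale 6.666666666666667
[0.5941 0.216  0.1199] [ 1.7980e+02 -9.0000e-02  1.7084e+02] [ 1.39  6.74 -0.32] 2.7627753346666175e-05 21.4
tcp clamp [-172.3   -0.   107.9]
scale 4.615384615384615
```

View pics/z24.png

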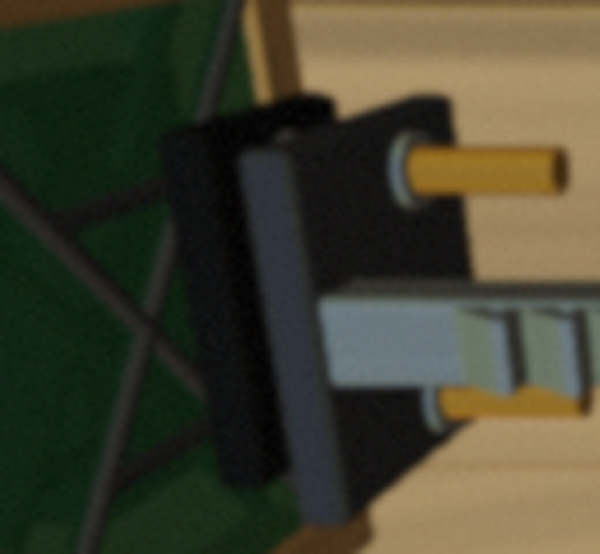

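View pics/s24.png

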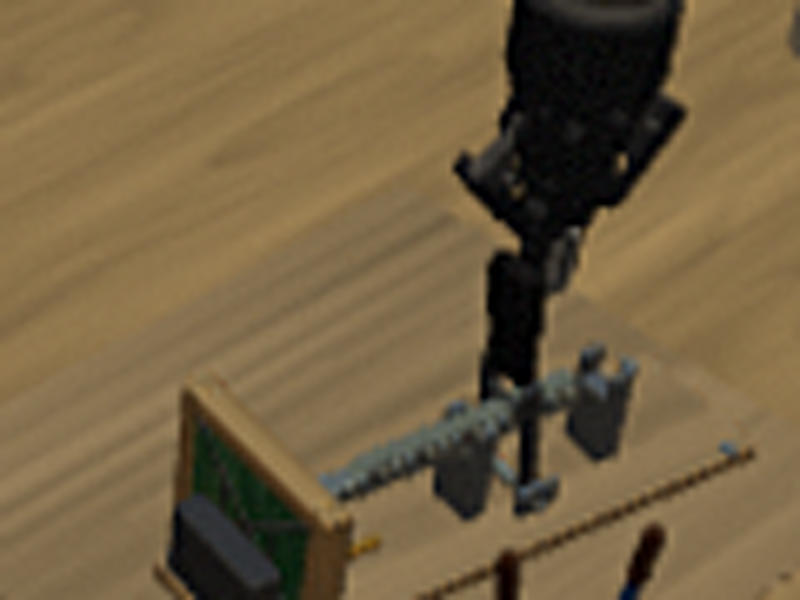

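```bash
python3 - <<'E'
from h import *
from workcell import bot
Rm,t=clampT(np.load("clamp.npy"))
c=pickle.load(open("pics/w24.pkl","rb"))
g=lambda L,z:np.mean([((onz(c,(u/4.61538,130+v/4.61538),z)-t)@Rm)[0]*1000 for u,v in L])
a,b=g([(160,135),(225,487)],.056),g([(240,150),(306,523)],.07);print(a,b,"pad in",32.05-(a-b))
print(bot.job_done())
E
```

```text
-16.76528213858254 -37.50083694425956 pad in 11.314445194322975
the job is handed in; nothing more can be done
None
```

I stood the panel upright and square on the clamp bed and let go of it. I then pumped the trigger until the pad slid the panel home against the fixed jaw, and handed in at about 21 s while still holding the trigger.

**Last checks:**
- **Pad:** the wrist picture puts it pressed in about 11.3 mm of its 24 mm.
- **Panel:** it stood upright, and the pad face stayed put (-17 mm from the seat) while the jaw closed the last 8 to 9 mm. That means the panel was already against the fixed jaw.
- **Bystanders:** I touched none of them on purpose, but I did not photograph them again at the end.

**What disagreed or went wrong:**
- **First stroke missed:** the fingertips sit about 18 mm behind the stated tool point, so they slid over the top of the lever. The trigger and jaw did not move, and I repeated the stroke lower.
- **Push force:** about 7 N at the end, against the 8 to 10 N expected at the lever tip with the pad half in. I relied on the picture measurement instead.
- **Lever stop:** three of the full strokes ran into the lever's end stop, with up to 19 N at the wrist, well below the limits.

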